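# Turn module housings cover-down and stack them for curing

### The job

The covers of these brass module housings must cure face down: on the curing stand, draw the locking pin, park it fully down in the stand's side notch, and only then swing the keeper bar well clear, about a right angle, and leave it so. Turn every housing upside down, holding base and cover together so that the cover does not open on the way, and leave them all in one neat stack, centred on the pedestal and square to it. Do not push the jar, the bin or the screwdriver about.

Things in the scene. Friction and masses are not known exactly. Their poses are not given: they have to be found in the camera images.
- stand: curing stand, fixed: grey plate 90 x 300 x 12 mm (y -133 to +167) with, in a row along its y: pivot boss (-105), aluminium pedestal (0), bored block 34 x 30 mm (+80, top 34 mm high), notched block 32 x 36 mm (+135). Pedestal: bar 90 mm (x) by 46 mm (y), two lines scribed 57 mm apart; each side a finger groove 37 mm wide, 21 mm deep, then a 5 mm rail. Origin on the table below its centre
- pad (a point): centre of the pedestal's flat top, 33 mm above the table; axes as the stand's; the stack goes here
- bore (a point): mouth of the bore at bar-top height (41 mm above the table), where the pin's collar sits at the start; the bore is vertical, 11 mm wide, and runs through the bar (6 mm) and the block below it
- notch (a point): where the pin's origin is when it is parked: centre of the notch, at the top of the notched block (41 mm above the table). The notch is vertical, 13 mm wide (in y), 29 mm deep, closed at +x (wall 6.5 mm beyond the centre), open at the top and towards the stand's -x side. The collar rests on the block's top
- pivot (a point): pivot axis of the keeper bar (vertical), at bar-top height, 41 mm above the table
- keeper (a joint): angle of the keeper bar (rad): 0 closed across the pedestal and pointing to the stand's +y; grows clockwise seen from above (free end swings towards the stand's +x) to the stop at 1.75. Light friction (about 0.03 N m), stays where left. The bar is steel, 36 mm wide, 6 mm thick, underside 35 mm above the table, from 14 mm behind the pivot to 200 mm beyond it
- keeper_grip (a point): on the bar's upright black grip post (12 mm diameter, 30 mm tall, standing on the bar 125 mm from the pivot): 20 mm above the bar's top, 10 mm below the post's top
- pin: loose steel locking pin, 40 g: shank 9 mm diameter reaching 22 mm below the origin (then a tapered tip of 4 mm, which touches nothing), collar 24 mm diameter and 4 mm thick above the origin, black round knob 16 mm diameter from 4 to 30 mm above it. Origin on the axis at the collar's underside, z along the pin towards the knob. At the start it stands in the bore with its collar on the bar
- base1: module housing 1, closed 56 x 56 x 30 mm: brass base 56 x 56 x 15 mm (100 g, more or less) and on it, flush with its sides, an aluminium cover 56 x 56 x 15 mm (80 g; dark dot in its middle). Origin at the centre of the base's underside, z towards the cover. At the start it lies cover up on the mat. Two or three housings are present (housing 1 may get knocked)
- cover1 (a joint): gap between base and cover of housing 1 (m), 0 closed: the cover slides on four dowels along the base's z, up to 10 mm, almost freely (0.15 N friction), so it drops open by its weight when the base alone is held upside down
- base2: module housing 2, closed 56 x 56 x 30 mm: brass base 56 x 56 x 15 mm (100 g, more or less) and on it, flush with its sides, an aluminium cover 56 x 56 x 15 mm (80 g; dark dot in its middle). Origin at the centre of the base's underside, z towards the cover. At the start it lies cover up on the mat. Two or three housings are present
- cover2 (a joint): gap between base and cover of housing 2 (m), 0 closed: the cover slides on four dowels along the base's z, up to 10 mm, almost freely (0.15 N friction), so it drops open by its weight when the base alone is held upside down
- base3: module housing 3, closed 56 x 56 x 30 mm: brass base 56 x 56 x 15 mm (100 g, more or less) and on it, flush with its sides, an aluminium cover 56 x 56 x 15 mm (80 g; dark dot in its middle). Origin at the centre of the base's underside, z towards the cover. At the start it lies cover up on the mat. Two or three housings are present
- cover3 (a joint): gap between base and cover of housing 3 (m), 0 closed: the cover slides on four dowels along the base's z, up to 10 mm, almost freely (0.15 N friction), so it drops open by its weight when the base alone is held upside down
- mat: black rubber mat, fixed, 360 x 500 x 3 mm (spans x 0.36 to 0.72, y -0.475 to +0.025); origin at the centre of its underside; the housings start on it
- jar: amber glass jar with black cap, 50 mm diameter, 60 mm tall, bystander; origin at its underside
- parts_bin: small black open bin 100 x 75 x 40 mm, bystander; origin at its underside
- screwdriver: screwdriver 160 mm long lying on the table, bystander
Not all that is in view belongs to the job. Leave any brown look-alike of the base3 alone. What is shaped like the base2 but red is not meant.

How it is judged:
By the outcome, as a careful person would: the job done as asked, in the order asked, and still so for the second after the job is handed in, with the robot touching nothing.
Of base1, base2, base3 only 2 to 3 are there at a start; the rules pass over those that are not, and their reading is None.
At some moment in a run one of base1 may be knocked a few centimetres aside while the robot is not near it.
It also fails if it takes over 210 s, if anything falls off the work surface, if the arm or the gripper's body presses on something with over 40 N, if the wrist force passes 120 N, or if a joint passes its speed limit or range.

### The arm

A 6-joint arm with a two-finger parallel gripper is mounted at the origin on the work surface. World frame = base frame: x ahead of the robot, y to its left, z up, the work surface at z = 0. Lengths are in m, angles in rad, forces in N, time in s.
With the tool pointing down it reaches from about 0.4 to 0.825 m from the base axis. Payload 7 kg.
Tool frame: the origin (TCP) lies midway between the tips of the shut fingers; the grasp point (between the pads) lies 19 mm behind it (grip_point_offset is the distance from the TCP to the grasp point, in m); z points along the fingers, y is the line along which they close (so a half turn about z gives the same grasp; the last joint's range is limited). The gripper opens to 88 mm and grips with 3 to 60 N. Pads are 19 mm wide; open, the fingers measure 130 mm over their backs; the gripper's body (78 mm by 193 mm) begins 47 mm behind the grasp point.
Start: joints at [1.48, 0.359, 0.012, 0, -1.224, -0.288], TCP at [0.25, 0.627, 0.227] pointing down, gripper open.
Joint ranges: [-3.07, 3.07], [-1.43, 2.12], [-1.02, 1.25], [-3.03, 1.67], [-3.05, -0], [-3.03, 3.03]. Speed limits (rad/s): [2.39, 2.39, 3.01, 3.14, 3.14, 3.14].

### API

Orientations are given as [roll, pitch, yaw] about the fixed x, y, z axes, in that order (R = Rz(yaw) Ry(pitch) Rx(roll)).
In Python, from station import get_state, grab_frame, camera_params, job_done, grip_point_offset gives the robot as it stands.
- The arm moves only by the shell command python3 -m creep 'ROWS' [FORCE]. ROWS is JSON, a list that holds one entry, the list of rows, each a list of 7 numbers: the finger opening in cm, from 0 to 8.76, then the shift along the tool's x, y, z in cm, then the turn, a rotation vector about the tool's x, y, z in rad. In form: [[[fingers, tx, ty, tz, wx, wy, wz], ...]]. A call has 1 to 20 rows; each row is the pose to reach, as a shift and turn from the pose commanded when the call began, along the tool's axes at that moment; what a row does not reach only later rows make up. A row lasts 1/8 s, in which the tool goes at most 62.5 mm and 10.7 degrees, less where a joint would pass 70% of its speed; a pose out of reach is approached as far as the arm can. A call with a gripper value outside its range is refused whole. The fingers move at their own pace and stop on an object; FORCE is the grip in N (left out, the last holds). Time passes only in rows, so rows that repeat a pose let the fingers close. It gives the time, the measured TCP pose, the force, the opening and the grip force at its end, in the units of the state.
- get_state(): the state, without advancing time (a new reading comes with each control period).
- grab_frame(name): name is "scene" or "top" or "wrist"; returns the picture (400x640x3 uint8, blue, green, red); there is no depth.
- camera_params(name): a dict with "vertical_fov" (degrees; the focal length in pixels is half the picture's height over the tangent of half this angle, whatever the lens; pixels are square), "cx", "cy" (the principal point, pixels), "view" (4x4, takes a point from world to camera coordinates). Camera axes: x right, y down, z forward; pixel columns grow to the right and rows downward; lengths in m; the calibration is good to about 2 mm. The wrist camera is an equidistant fisheye: a pixel r from the principal point sees the ray r / f radians off the axis. A picture is of the moment at which its call begins: read the wrist's pose just before it. camera_params takes no time and is no camera call; for the wrist camera it gives the pose at the moment of the call.
- job_done(): hands the job in; it is judged then, once.
The state is a dict: "t": time; "q": joint angles; "qd": joint speeds; "joint_efforts": joint torques, N m; "eef_pos": TCP position; "ee_rot": TCP orientation; "force": force on the tool from outside, world axes, zero at the start; "moment": the same for the moment, N m; "width": finger opening in m; "gripper_force": force on a finger pad.
Only numpy, scipy, OpenCV 4.12 (cv2) and the standard library are available. Lean on these libraries where they do the work, as an engineer would, in place of code of your own. Each camera call takes 0.05 s, during which the arm holds its last target. There are 200 camera calls.

## Working session

There is one attempt and no reset: what is moved stays moved. The work goes in short steps, Python scripts to look and compute and a shell command to move; the robot and the scene stay as the last step left them, time stands still between calls to the robot, and variables do not carry over. Pictures are saved under pics/ and viewed, at most 16 in all, crops included, and the job is handed in when it is done.

```bash
mkdir -p pics; ls; cat > h.py <<'E'
import numpy as np, cv2
from scipy.spatial.transform import Rotation as R
from station import *
def cam(n):
    p=camera_params(n); V=np.array(p["view"]); f=200/np.tan(np.radians(p["vertical_fov"])/2)
    return p,V,f
def ray(n,u,v,c=None):
    p,V,f=c or cam(n); a=np.array([u-p["cx"],v-p["cy"]])
    if n=="wrist":
        r=np.hypot(*a); t=r/f; d=np.array([*(a/max(r,1e-9)*np.sin(t)),np.cos(t)])
    else: d=np.array([a[0]/f,a[1]/f,1.])
    Rm=V[:3,:3]; return -Rm.T@V[:3,3], Rm.T@d/np.linalg.norm(d)
def onz(n,u,v,z,c=None):
    o,d=ray(n,u,v,c); return o+d*(z-o[2])/d[2]
def proj(n,P,c=None):
    p,V,f=c or cam(n); q=V[:3,:3]@np.array(P)+V[:3,3]
    if n=="wrist":
        r=np.hypot(q[0],q[1]); t=np.arctan2(r,q[2]); return np.array([p["cx"],p["cy"]])+f*t*q[:2]/max(r,1e-9)
    return np.array([p["cx"],p["cy"]])+f*q[:2]/q[2]
def tri(rs):
    A=sum(np.eye(3)-np.outer(d,d) for o,d in rs); b=sum((np.eye(3)-np.outer(d,d))@o for o,d in rs); return np.linalg.solve(A,b)
E
python3 - <<'E'
from h import *
for n in ("scene","top","wrist"):
    im=grab_frame(n); cv2.imwrite(f"pics/{n}0.png",im); np.save(f"/tmp/{n}0.npy",im)
    p,V,f=cam(n); o=-V[:3,:3].T@V[:3,3]; print(n,f,p["cx"],p["cy"],o,V[2,:3])
s=get_state(); print(s["t"],s["eef_pos"],s["ee_rot"],grip_point_offset)
E
```

```text
pics
scene 510.61541252751704 325.66812852887807 197.43937324614424 [1.40020371 0.40823711 0.67245591] [-0.77021773 -0.36158527 -0.52537676]
top 365.5260886675742 318.08203784714937 199.475747058164 [0.3764264  0.01338297 1.07980169] [ 0.16507248 -0.03051194 -0.98580936]
wrist 309.70691628693146 318.99698799255975 200.65815962399478 [0.32385987 0.59734626 0.38413568] [-0.27611727  0.10979911 -0.95483161]
0.15 [0.24952506 0.62677414 0.22580577] [ 3.14023652e+00 -1.70021034e-04 -3.78925499e-01] 0.0188
```

View pics/top0.png

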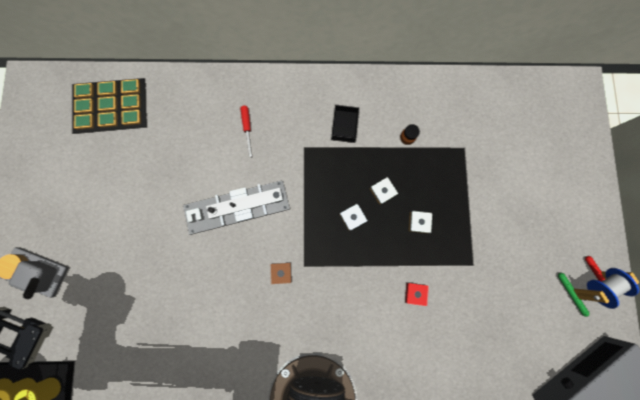

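View pics/scene0.png

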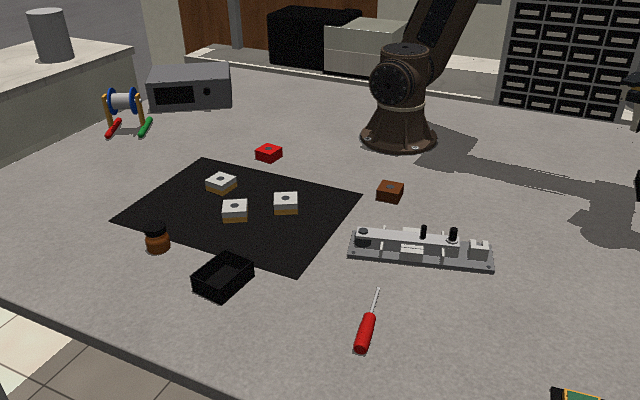

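Top view: three white-covered housings at (384,190), (353,217) and (421,222). The brown look-alike is at (281,273) and the red one at (417,294), both off the mat. The white covers on brass fit the description. The stand is near (238,205), with the pin and grip post as dark spots on its bar. I'll confirm with one crop and measure.

```bash
python3 - <<'E'
from h import *
t=np.load("/tmp/top0.npy"); s=np.load("/tmp/scene0.npy")
a=cv2.resize(t[172:242,175:305],None,fx=6,fy=6,interpolation=cv2.INTER_CUBIC)[:, :780]
b=cv2.resize(s[160:275,195:500],None,fx=2.5,fy=2.5,interpolation=cv2.INTER_CUBIC)[:,:780]
m=np.zeros((600,780,3),np.uint8); m[:a.shape[0],:a.shape[1]]=a; h=min(b.shape[0],600-420); b=cv2.resize(s[160:275,195:500],(477,180)); m[420:600,:477]=b
cv2.imwrite("pics/crop1.png",m)
ct,cs=cam("top"),cam("scene")
# housings: bright areas on the mat, dot inside
def blobs(im,box):
    x0,y0,x1,y1=box; g=im[y0:y1,x0:x1].min(2); w=(g>140).astype(np.uint8)
    cs_,_=cv2.findContours(w,cv2.RETR_EXTERNAL,cv2.CHAIN_APPROX_NONE); out=[]
    for c in cs_:
        if cv2.contourArea(c)<120: continue
        mm=np.zeros_like(w); cv2.drawContours(mm,[c],-1,1,-1); mm=cv2.erode(mm,np.ones((5,5)))
        d=(np.clip(200-im[y0:y1,x0:x1].mean(2),0,200))*mm; yy,xx=np.indices(d.shape); d[d<40]=0
        r=cv2.minAreaRect(c); 
        out.append(((d*xx).sum()/d.sum()+x0,(d*yy).sum()/d.sum()+y0,(r[0][0]+x0,r[0][1]+y0),r[1],c+np.array([x0,y0])))
    return out
T=blobs(t,(310,155,460,260)); S=blobs(s,(190,165,310,230))
for o in T:
    best=None
    for q in S:
        A=ray("top",o[0],o[1],ct);B=ray("scene",q[0],q[1],cs);P=tri([A,B]); e=sum(np.linalg.norm(np.cross(P-X[0],X[1])) for X in (A,B))
        if best is None or e<best[0]: best=(e,P,q[:2])
    w=np.array([onz("top",*p[0],.033,ct)[:2] for p in o[4]]).astype(np.float32); r=cv2.minAreaRect(w)
    print("housing dot px",np.round(o[:2],1),"tri",best[1].round(4),"err",best[0].round(4),"rect",np.round(r[0],4),np.round(r[1],4),round(r[2],1))
E
```

```text
housing dot px [421.3 221.3] tri [ 0.4871 -0.3182  0.0318] err 0.0004 rect [ 0.4867 -0.3176] [0.0583 0.0576] 83.4
housing dot px [353.3 216.6] tri [ 0.5016 -0.1206  0.032 ] err 0.0002 rect [ 0.5014 -0.1204] [0.0576 0.0588] 29.2
housing dot px [384.1 189.8] tri [ 0.5804 -0.2131  0.0322] err 0.0003 rect [ 0.58   -0.2127] [0.0579 0.0585] 30.9
```

View pics/crop1.png

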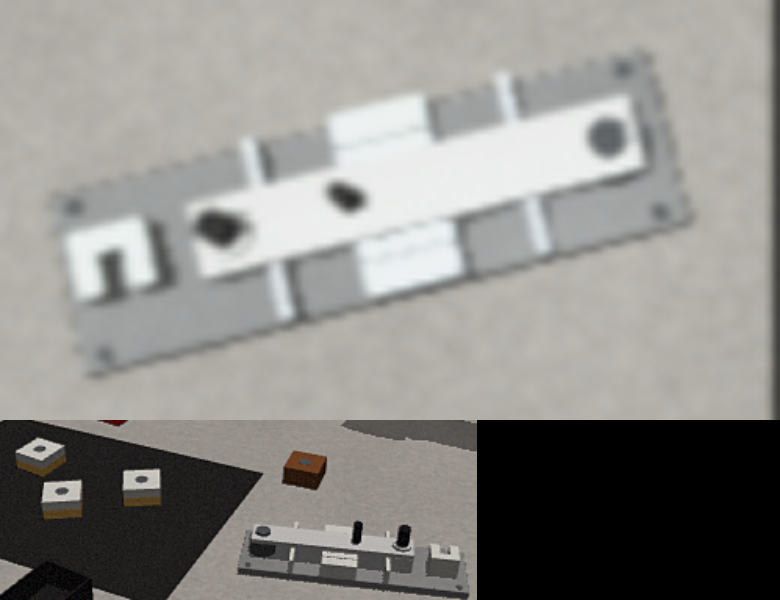

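The crop confirms three brass/white housings on the mat, with the brown one to the side. The stand's screws are at crop (73,207), (104,355), (622,68) and (660,212). The pivot is at (606,137), the pin at about (218,228) and the post at about (346,194).

```bash
cat >> h.py <<'E'
def todelta(pos,rot=None,s=None):
    "tool shift cm + rotvec from current commanded(=measured) pose to world TCP pos / rotation"
    s=s or get_state(); R0=R.from_euler("xyz",s["ee_rot"]); 
    d=R0.inv().apply(np.array(pos)-s["eef_pos"])*100
    w=(R0.inv()*rot).as_rotvec() if rot is not None else np.zeros(3)
    return np.round(d,2),np.round(w,3)
def down(yaw): # tool pointing down, tool x at yaw
    return R.from_euler("xyz",[np.pi,0,yaw])
E
python3 - <<'E'
from h import *
ct=cam("top"); f=lambda u,v,z: onz("top",175+u/6,172+v/6,z,ct)[:2]
A,B,C,D=[f(*p,.012) for p in((73,207),(104,355),(622,68),(660,212))]
y=(A+B-C-D); y/=np.linalg.norm(y); x=np.array([y[1],-y[0]]); c=(A+B+C+D)/4; x2=(A+C-B-D); x2/=np.linalg.norm(x2)
print("x",x,x2,"yaw",np.arctan2(x[1],x[0]),"dims",np.linalg.norm(A-C),np.linalg.norm(A-B))
O=c-.017*y; print("origin",O,"pivot meas",f(606,137,.041),"pred",O-.105*y)
for n,dy in(("bore",.08),("notchblk",.135),("post",.02)): print(n,O+dy*y)
cs=cam("scene")
s=np.load("/tmp/scene0.npy"); 
# knob top in scene: black areas
for n,(x0,y0,x1,y1) in dict(post=(415,222,430,242),pin=(445,224,462,244)).items():
    m=(s[y0:y1,x0:x1].max(2)<60); yy,xx=np.nonzero(m); print(n,xx.mean()+x0,yy.min()+y0,yy.max()+y0)
print(todelta([*(O+.08*y-.05*x),.25],down(np.arctan2(x[1],x[0])-np.pi/2)), todelta([*(O+.08*y-.05*x),.25],down(np.arctan2(x[1],x[0])+np.pi/2)))
E
```

```text
x [0.96797741 0.2510373 ] [0.96713505 0.25426323] yaw 0.2537517227581005 dims 0.27469067365361527 0.0744619130185923
origin [0.53775518 0.20434089] pivot meas [0.5641137  0.10234887] pred [0.5641141  0.10270326]
bore [0.5176722  0.28177908]
notchblk [0.50386515 0.33501784]
post [0.53273444 0.22370044]
post 423.0810810810811 225 238
pin 452.6057692307692 227 243
(array([33.64, 25.09, -2.38]), array([ 0.001, -0.001,  0.938])) (array([33.64, 25.09, -2.38]), array([ 1.000e-03,  1.000e-03, -2.203e+00]))
```

```bash
python3 -m creep '[[[8,33.6,25.1,-2.4,0,0,0.938],[8,33.6,25.1,-2.4,0,0,0.938],[8,33.6,25.1,-2.4,0,0,0.938],[8,33.6,25.1,-2.4,0,0,0.938],[8,33.6,25.1,-2.4,0,0,0.938],[8,33.6,25.1,-2.4,0,0,0.938],[8,33.6,25.1,-2.4,0,0,0.938],[8,33.6,25.1,-2.4,0,0,0.938],[8,33.6,25.1,-2.4,0,0,0.938],[8,33.6,25.1,-2.4,0,0,0.938],[8,33.6,25.1,-2.4,0,0,0.938],[8,33.6,25.1,-2.4,0,0,0.938]]]'
python3 - <<'E'
from h import *
s=get_state(); print(s["t"],np.round(s["q"],3),s["eef_pos"],s["ee_rot"])
c=cam("wrist"); im=grab_frame("wrist"); cv2.imwrite("pics/w1.png",im); np.save("/tmp/w1.npy",im); np.save("/tmp/w1c.npy",np.array(c,dtype=object),allow_pickle=True)
O=np.array([.53776,.20434]);x=np.array([.968,.251]);y=np.array([-.251,.968])
for n,a,b,z in(("bore",0,.08,.041),("knobtop",0,.08,.071),("post",0,.02,.071),("notch",0,.135,.041)): print(n,proj("wrist",[*(O+a*x+b*y),z],c).round(1))
E
```

```text
t: 1.65
eef_pos: [0.4687, 0.2703, 0.2505]
ee_rot: [3.141, -0.0, -1.316]
force: [0.8, -0.3, 0.3]
width: 0.0798
gripper_force: 0.0
1.65 [ 0.885  0.123 -0.247 -0.    -1.202 -0.63 ] [0.46867106 0.27025137 0.25047457] [ 3.14144957e+00 -8.13165294e-05 -1.31568894e+00]
bore [277.4 172.9]
knobtop [274.  178.5]
post [272.4 125.2]
notch [279.1 215.3]
```

View pics/w1.png

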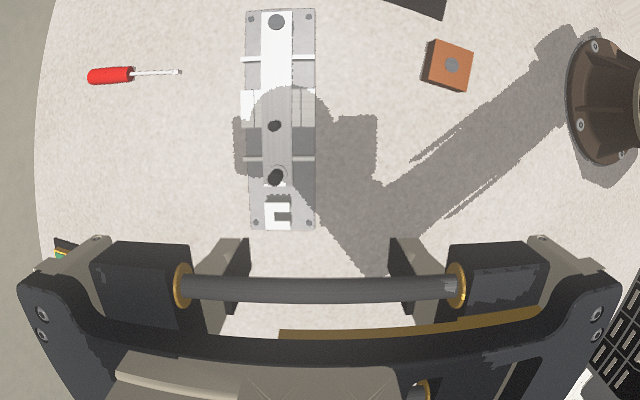

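The wrist view shows the pin knob at (275,177), the post at (274,125) and the notched block at (277,215), with its slot open to the right (stand -x). All match the predicted pixels within 2 px.

```bash
python3 - <<'E'
from h import *
im=np.load("/tmp/w1.npy"); c=tuple(np.load("/tmp/w1c.npy",allow_pickle=True)); t=np.load("/tmp/top0.npy"); ct=cam("top")
O=np.array([.53776,.20434]);x=np.array([.968,.251]);y=np.array([-.251,.968])
L=lambda P:np.round([(P[:2]-O)@x*1000,(P[:2]-O)@y*1000],1)
# notched block bright mask
g=im[190:236,255:300].min(2)
for v in range(198,234,3): print(v,im[v,258:300].min(1)[::2])
for n,(a,b,z) in dict(post=(262,112,.071),pin=(262,160,.071)).items():
    m=(im[b:b+30,a:a+26].max(2)<45).astype(np.uint8); yy,xx=np.nonzero(m); print(n,xx.mean()+a,yy.mean()+b,L(onz("wrist",xx.mean()+a,yy.mean()+b,.058,c)),m.sum())
# pivot centre two views
m=(im[10:34,265:290].max(2)<140); yy,xx=np.nonzero(m); u,v=xx.mean()+265,yy.mean()+10
P=tri([ray("wrist",u,v,c),ray("top",175+606/6,172+137/6,ct)]); print("pivot",u,v,L(P),P[2])
g=t[205:225,205:222].max(2); ys,xs=np.nonzero(g<75); print("pin top px",xs.mean()+205,ys.mean()+205)
for nm,(a,b) in dict(pin=(205,203),post=(226,199)).items():
    g=t[b:b+14,a:a+14].max(2); ys,xs=np.nonzero(g<80); ut,vt=xs.mean()+a+.0,ys.mean()+b
    mm=dict(post=(262,112),pin=(262,160))[nm]; k=(im[mm[1]:mm[1]+30,mm[0]:mm[0]+26].max(2)<45); y2,x2=np.nonzero(k)
    P=tri([ray("top",ut,vt,ct),ray("wrist",x2.mean()+mm[0],y2.mean()+mm[1],c)]); print(nm,L(P),P[2].round(4))
E
```

```text
198 [197 196 195 199 188 120 120 120 119 122 118 121 119 119 123 119 123 198
 197 198 194]
201 [197 198 197 185 115 116 114 114 116 116 112 114 114 111 114 113 105 201
 198 199 198]
204 [197 195 195 232 248 248 248 248 248 248 248 248 248 248 248 253 132 198
 200 197 194]
207 [200 196 199 231 246 246 246 246 246 246 246 246 246 246 246 250 163 200
 196 198 196]
210 [197 198 195 213 246 246 246 246 246 247 247 247 247 247 247 251 186 198
 199 200 200]
213 [196 197 196 218 246 246 246 248 140 107 121 124 127 121 119 122 137 204
 196 194 199]
216 [195 195 197 196 246 245 245 247 187 118 119 118 123 120 118 120 113 184
 199 198 195]
219 [202 199 197 195 246 245 245 247 190 119 119 118 115 113 118 120 112 183
 200 199 196]
222 [153 201 196 195 245 246 245 246 248 249 249 250 250 250 250 253 158 186
 199 199 201]
225 [191 198 191 190 245 245 245 245 245 245 246 245 245 245 245 248 177 201
 201 198 198]
228 [196 197 197 192 241 246 245 246 246 246 246 246 246 246 246 247 220 198
 201 196 198]
231 [208 214 208 202 206 201 206 207 212 205 207 213 205 200 198 198 196 199
 209 211 205]
post nan nan [nan nan] 0
pin nan nan [nan nan] 0
pivot 276.44827586206895 23.344827586206897 [   1.  -104.9] 0.03249775162644357
pin top px 211.0 209.5
pin [nan nan] nan
post [nan nan] nan<stdin>:9: RuntimeWarning: Mean of empty slice.
  ret = ret.dtype.type(ret / rcount)
<stdin>:17: RuntimeWarning: Mean of empty slice.
```

```bash
python3 - <<'E'
from h import *
im=np.load("/tmp/w1.npy"); c=tuple(np.load("/tmp/w1c.npy",allow_pickle=True)); t=np.load("/tmp/top0.npy"); ct=cam("top")
O=np.array([.53776,.20434]);x=np.array([.968,.251]);y=np.array([-.251,.968])
L=lambda P:np.round([(P[:2]-O)@x*1000,(P[:2]-O)@y*1000],1)
for p in((264.8,216),(290.5,216),(277,202.8),(277,230),(274.6,217),(282,211.8),(282,221)): print(p,L(onz("wrist",*p,.041,c)))
def bl(img,a,b,w,h,th):
    m=(img[b:b+h,a:a+w].max(2)<th).astype(np.uint8); n,l,st,ce=cv2.connectedComponentsWithStats(m); i=1+st[1:,4].argmax(); return ce[i]+[a,b],st[i]
for n,A,B in(("pin",(262,160,26,30),(205,203,14,14)),("post",(262,112,26,26),(226,199,14,14))):
    w,sw=bl(im,*A,75);tt,st=bl(t,*B,90); P=tri([ray("wrist",*w,c),ray("top",*tt,ct)]); print(n,w,sw,tt,st,L(P),P[2])
E
```

```text
(264.8, 216) [ 18.5 136.1]
(290.5, 216) [-14.6 135.9]
(277, 202.8) [  2.  118.4]
(277, 230) [  3.6 155.3]
(274.6, 217) [  5.9 137.4]
(282, 211.8) [ -3.9 130.3]
(282, 221) [ -3.4 142.8]
pin [281.375 174.25 ] [19 11  2  7  8] [211.125      209.54166667] [ 3  5  7  5 24] [-20.9  54.1] 0.16959005334417812Traceback (most recent call last):
  File "<stdin>", line 9, in <module>
  File "<stdin>", line 7, in bl
ValueError: attempt to get argmax of an empty sequence
```

```bash
python3 -m creep '[[[5,0,-5.1,6,0,0,0],[5,0,-5.1,13,0,0,0],[5,0,-5.1,13,0,0,0],[5,0,-5.1,13,0,0,0],[5,0,-5.1,13,0,0,0]]]'
python3 - <<'E'
from h import *
s=get_state(); c=cam("wrist"); im=grab_frame("wrist"); np.save("/tmp/w2.npy",im); np.save("/tmp/w2c.npy",np.array(c,dtype=object),allow_pickle=True)
cv2.imwrite("pics/w2.png",cv2.resize(im[80:330,150:480],None,fx=2.4,fy=2.4,interpolation=cv2.INTER_CUBIC))
print(np.round(s["q"],4),s["eef_pos"],s["ee_rot"])
O=np.array([.53776,.20434]);x=np.array([.968,.251]);y=np.array([-.251,.968])
for n,a,b,z in(("bore",0,.08,.041),("knobtop",0,.08,.071),("post",0,.02,.071),("notch",0,.135,.041),("tcp",*( [(s["eef_pos"][:2]-O)@x,(s["eef_pos"][:2]-O)@y]),.05)): print(n,a,b,proj("wrist",[*(O+a*x+b*y),z],c).round(1))
E
```

```text
t: 2.33
eef_pos: [0.5189, 0.2831, 0.1219]
ee_rot: [-3.14, 0.001, -1.316]
force: [0.2, 0.6, 0.9]
width: 0.0504
gripper_force: 0.0
[ 8.302e-01  3.091e-01 -3.180e-01  6.000e-04 -9.420e-01 -5.760e-01] [0.51891136 0.28311123 0.12186399] [-3.13997811e+00  5.17460001e-04 -1.31625143e+00]
bore 0 0.08 [320.5 206.2]
knobtop 0 0.08 [320.6 219.3]
post 0 0.02 [320.7 135.6]
notch 0 0.135 [320.4 265.4]
tcp 0.0015260953454574976 0.08098155682249039 [318.6 211. ]
```

View pics/w2.png

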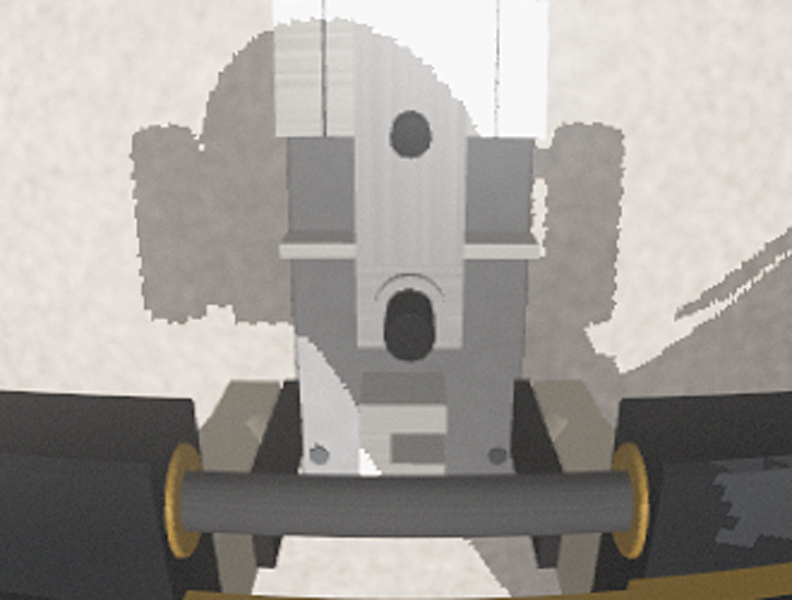

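The knob top is at (321,219) and the post top at (321,135), both on prediction. The slot spans rows 261–273, with its closed wall at column 312.5. Now I'll grasp the pin.

```bash
python3 -m creep '[[[5,0.1,0.15,3.5,0,0,0],[5,0.1,0.15,7,0,0,0],[5,0.1,0.15,7,0,0,0],[5,0.1,0.15,7,0,0,0],[1.2,0.1,0.15,7,0,0,0],[1.2,0.1,0.15,7,0,0,0],[1.2,0.1,0.15,7,0,0,0],[1.2,0.1,0.15,7,0,0,0],[1.2,0.1,0.15,7,0,0,0],[1.2,0.1,0.15,7,0,0,0]]]' 30
python3 - <<'E'
from h import *
c=tuple(np.load("/tmp/w2c.npy",allow_pickle=True))
O=np.array([.53776,.20434]);x=np.array([.968,.251]);y=np.array([-.251,.968])
L=lambda P:np.round([(P[:2]-O)@x*1000,(P[:2]-O)@y*1000],1)
for n,u,v in(("wall",390,450),("slot-",420,434),("slot+",420,463),("blkL",358,430),("blkR",446,430),("blk-",400,404)): print(n,L(onz("wrist",150+u/2.4,80+v/2.4,.041,c)))
s=get_state();print("tcp",L(s["eef_pos"]),s["force"],s["eef_pos"])
E
```

```text
t: 3.62
eef_pos: [0.5174, 0.2813, 0.0508]
ee_rot: [-3.141, 0.0, -1.317]
force: [1.1, -0.4, 2.6]
width: 0.015
gripper_force: 30.0
wall [  7.  137.1]
slot- [ -4.  130.4]
slot+ [ -4.1 142.7]
blkL [ 18.6 128.8]
blkR [-13.4 128.7]
blk- [  3.2 118.1]
tcp [-0.4 79.6] [ 1.14694402 -0.37928176  2.64410162] [0.5174188  0.28126983 0.05078739]
```

```bash
python3 -m creep '[[[1.2,0,0,-0.5,0,0,0],[1.2,0,0,-1.5,0,0,0],[1.2,0,0,-2.5,0,0,0],[1.2,0,0,-4,0,0,0],[1.2,0,0,-4.5,0,0,0],[1.2,-3,0,-4.5,0,0,0],[1.2,-5.6,0,-4.5,0,0,0],[1.2,-5.6,0,-4.5,0,0,0],[1.2,-5.6,0,-4.5,0,0,0],[1.2,-5.6,0,-4.5,0,0,0]]]'
python3 - <<'E'
from h import *
s=get_state(); c=cam("wrist"); im=grab_frame("wrist"); cv2.imwrite("pics/w3.png",cv2.resize(im[120:300,240:400],None,fx=4,fy=3.33,interpolation=cv2.INTER_CUBIC))
O=np.array([.53776,.20434]);x=np.array([.968,.251]);y=np.array([-.251,.968])
print((s["eef_pos"][:2]-O)@x,(s["eef_pos"][:2]-O)@y,s["eef_pos"],s["force"])
for p in ((.0,.08,.041),(.0,.1358,.063),(.0,.1358,.041)): print(p,proj("wrist",[*(O+p[0]*x+p[1]*y),p[2]],c))
E
```

```text
t: 4.88
eef_pos: [0.503, 0.3349, 0.0954]
ee_rot: [3.141, -0.0, -1.317]
force: [-0.9, -0.4, -0.9]
width: 0.0148
gripper_force: 30.0
-0.0008884779300530055 0.13511014366753785 [0.50298818 0.33490035 0.09541276] [-0.868431   -0.43540221 -0.9105272 ]
(0.0, 0.08, 0.041) [316.8567623  143.66253076]
(0.0, 0.1358, 0.063) [316.89341619 231.53133591]
(0.0, 0.1358, 0.041) [317.09446397 219.81748718]
```

View pics/w3.png

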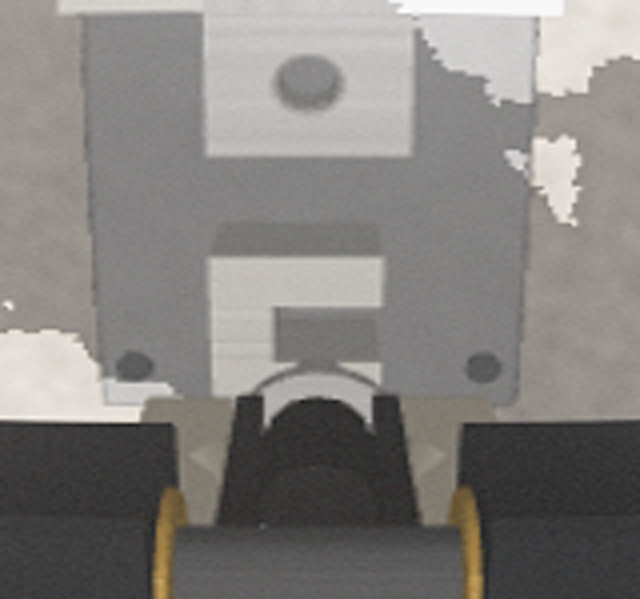

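The pin is lifted out. The bore is at crop (308,82) and the slot is at rows 308–362 with its wall at column 275, so the pin lines up within 1 mm.

```bash
python3 -m creep '[[[1.2,0,0,1.5,0,0,0],[1.2,0,0,2.4,0,0,0],[1.2,0,0,2.9,0,0,0],[1.2,0,0,3.3,0,0,0],[1.2,0,0,3.3,0,0,0]]]'; python3 -m creep '[[[1.2,0,0,0.5,0,0,0],[1.2,0,0,0.9,0,0,0],[1.2,0,0,1.1,0,0,0],[1.2,0,0,1.15,0,0,0],[1.2,0,0,1.15,0,0,0]]]'
```

```text
t: 5.55
eef_pos: [0.503, 0.3353, 0.0622]
ee_rot: [3.141, -0.0, -1.317]
force: [-0.6, 0.8, -0.1]
width: 0.0148
gripper_force: 30.0
t: 6.18
eef_pos: [0.5031, 0.3353, 0.0511]
ee_rot: [-3.142, -0.0, -1.317]
force: [-0.7, -0.7, 0.4]
width: 0.0152
gripper_force: 30.0
```

```bash
python3 -m creep '[[[1.2,0,0,0.1,0,0,0],[4,0,0,0.1,0,0,0],[4,0,0,0.1,0,0,0],[4,0,0,0.1,0,0,0],[4,0,0,-2.5,0,0,0],[4,0,0,-5,0,0,0],[4,6,-0.1,-5,0,0,0],[4,11.5,-0.1,-5,0,0,0],[4,11.5,-0.1,-5,0,0,0],[4,11.5,-0.1,-5,0,0,0]]]'
python3 - <<'E'
from h import *
t=grab_frame("top"); s=grab_frame("scene")
a=cv2.resize(t[172:242,175:305],None,fx=6,fy=6,interpolation=cv2.INTER_CUBIC)[:300,:400]
b=cv2.resize(s[215:275,420:500],None,fx=5,fy=5,interpolation=cv2.INTER_CUBIC); cv2.imwrite("pics/p4.png",np.hstack([a,b]))
st=get_state(); O=np.array([.53776,.20434]);x=np.array([.968,.251]);y=np.array([-.251,.968]); print((st["eef_pos"][:2]-O)@x,(st["eef_pos"][:2]-O)@y,st["eef_pos"][2])
E
```

```text
t: 7.42
eef_pos: [0.5332, 0.2242, 0.1012]
ee_rot: [-3.141, 0.0, -1.318]
force: [0.4, 0.3, 0.7]
width: 0.0399
gripper_force: 0.0
0.0005654856384034943 0.021303584509383456 0.10106332713268121
```

View pics/p4.png

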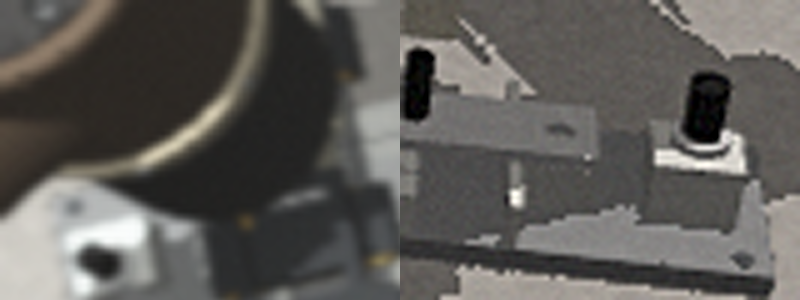

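The pin stands upright in the notched block with its collar on the top. Next I grip the post.

```bash
python3 -m creep '[[[4,0.1,0,2.5,0,0,0],[4,0.1,0,5.3,0,0,0],[4,0.1,0,5.3,0,0,0],[0.8,0.1,0,5.3,0,0,0],[0.8,0.1,0,5.3,0,0,0],[0.8,0.1,0,5.3,0,0,0],[0.8,0.1,0,5.3,0,0,0],[0.8,0.1,0,5.3,0,0,0]]]' 12
python3 -c "
import numpy as np
for a in np.arange(.1,1.63,.1): print(round(a,1),[round(12.5*(1-np.cos(a)),2),round(-12.5*np.sin(a),2)])"
```

```text
t: 8.52
eef_pos: [0.5337, 0.2236, 0.0487]
ee_rot: [-3.14, 0.0, -1.317]
force: [-0.8, 0.8, 4.1]
width: 0.0117
gripper_force: 12.0
0.1 [np.float64(0.06), np.float64(-1.25)]
0.2 [np.float64(0.25), np.float64(-2.48)]
0.3 [np.float64(0.56), np.float64(-3.69)]
0.4 [np.float64(0.99), np.float64(-4.87)]
0.5 [np.float64(1.53), np.float64(-5.99)]
0.6 [np.float64(2.18), np.float64(-7.06)]
0.7 [np.float64(2.94), np.float64(-8.05)]
0.8 [np.float64(3.79), np.float64(-8.97)]
0.9 [np.float64(4.73), np.float64(-9.79)]
1.0 [np.float64(5.75), np.float64(-10.52)]
1.1 [np.float64(6.83), np.float64(-11.14)]
1.2 [np.float64(7.97), np.float64(-11.65)]
1.3 [np.float64(9.16), np.float64(-12.04)]
1.4 [np.float64(10.38), np.float64(-12.32)]
1.5 [np.float64(11.62), np.float64(-12.47)]
1.6 [np.float64(12.86), np.float64(-12.49)]
```

```bash
python3 -m creep '[[[0.8,0.06,-1.25,0,0,0,0],[0.8,0.25,-2.5,0,0,0,0],[0.8,0.56,-3.7,0,0,0,0],[0.8,1,-4.9,0,0,0,0],[0.8,1.5,-6,0,0,0,0],[0.8,2.2,-7.1,0,0,0,0],[0.8,2.9,-8.05,0,0,0,0],[0.8,3.8,-9,0,0,0,0],[0.8,4.7,-9.8,0,0,0,0],[0.8,5.75,-10.5,0,0,0,0],[0.8,6.8,-11.15,0,0,0,0],[0.8,8,-11.65,0,0,0,0],[0.8,9.2,-12.05,0,0,0,0],[0.8,10.4,-12.3,0,0,0,0],[0.8,11.6,-12.5,0,0,0,0],[0.8,12.9,-12.5,0,0,0,0],[0.8,13.1,-12.5,0,0,0,0],[0.8,13.1,-12.5,0,0,0,0]]]'
```

```text
t: 10.78
eef_pos: [0.687, 0.1277, 0.0478]
ee_rot: [3.141, -0.0, -1.317]
force: [0.4, 0.3, -0.6]
width: 0.0113
gripper_force: 12.0
```

Keeper is swung. I'll release it and compute the poses for the flip: grip tilted 45° back towards the robot, rotate 90° to 45° outward, set the housing on edge, then regrip and repeat onto the pad.

```bash
cat >> h.py <<'E'
O=np.array([.53776,.20434]);XS=np.array([.968,.251]);YS=np.array([-.251,.968]);SY=.2537
def pose(gp,phi,tilt):
    "grasp point gp, tool x along phi when down, tilt>0 leans outward; degrees for tilt"
    Rt=down(phi)*R.from_rotvec([0,np.radians(tilt),0])
    return np.array(gp)+grip_point_offset*Rt.apply([0,0,1]),Rt
def show(*wps):
    s=get_state(); print("t",s["t"],"q",np.round(s["q"],2))
    for w in wps:
        p,Rt=pose(*w); d,v=todelta(p,Rt,s); print(w,"->",*d,*v)
E
python3 -m creep '[[[0.8,0,0,0,0,0,0],[3,0,0,0,0,0,0],[3,0,0,0,0,0,0],[4,0,0,0,0,0,0],[4,0,0,-4,0,0,0],[4,0,0,-9,0,0,0],[4,0,0,-14,0,0,0],[4,0,0,-14,0,0,0]]]'
python3 - <<'E'
from h import *
show(([.501,-.12,.2],.51,0),([.501,-.12,.2],.51,-45))
E
```

```text
t: 11.78
eef_pos: [0.6896, 0.1286, 0.1939]
ee_rot: [-3.133, 0.001, -1.316]
force: [-0.0, 0.8, -0.8]
width: 0.04
gripper_force: 0.0
t 11.775 q [ 0.46  0.42  0.02  0.   -1.17 -0.21]
([0.501, -0.12, 0.2], 0.51, 0) -> 19.31 24.53 1.04 -0.007 -0.008 -1.826
([0.501, -0.12, 0.2], 0.51, -45) -> 19.64 25.81 0.47 -0.719 -0.558 -1.718
```

```bash
python3 -m creep '[[[7,19.3,24.5,0,0,0,-1.826],[7,19.3,24.5,0,0,0,-1.826],[7,19.3,24.5,0,0,0,-1.826],[7,19.3,24.5,0,0,0,-1.826],[7,19.3,24.5,0,0,0,-1.826],[7,19.3,24.5,0,0,0,-1.826],[7,19.3,24.5,0,0,0,-1.826],[7,19.6,25.8,0.5,-0.72,-0.56,-1.72],[7,19.6,25.8,0.5,-0.72,-0.56,-1.72],[7,19.6,25.8,0.5,-0.72,-0.56,-1.72],[7,19.6,25.8,0.5,-0.72,-0.56,-1.72],[7,19.6,25.8,0.5,-0.72,-0.56,-1.72],[7,19.6,25.8,0.5,-0.72,-0.56,-1.72],[7,19.6,25.8,0.5,-0.72,-0.56,-1.72],[7,19.6,25.8,0.5,-0.72,-0.56,-1.72],[7,19.6,25.8,0.5,-0.72,-0.56,-1.72]]]'
python3 - <<'E'
from h import *
show(([.501,-.12,.2],.51,-45),([.501,-.12,.1],.51,45))
im=grab_frame("wrist"); cv2.imwrite("pics/w5.png",im); t=grab_frame("top"); np.save("/tmp/t5.npy",t); cv2.imwrite("pics/t5.png",cv2.resize(t[120:290,175:475],None,fx=2.6,fy=2.6))
E
```

```text
t: 13.78
eef_pos: [0.4866, -0.127, 0.1842]
ee_rot: [-3.138, 0.792, 0.513]
force: [-0.0, -0.9, 0.5]
width: 0.0699
gripper_force: 0.0
t 13.775 q [ 0.27  0.55 -0.12  0.17 -1.68  1.76]
([0.501, -0.12, 0.2], 0.51, -45) -> 0.01 0.09 -0.37 -0.002 0.007 0.002
([0.501, -0.12, 0.1], 0.51, 45) -> 9.0 0.12 4.76 -0.003 1.578 -0.0
```

View pics/t5.png

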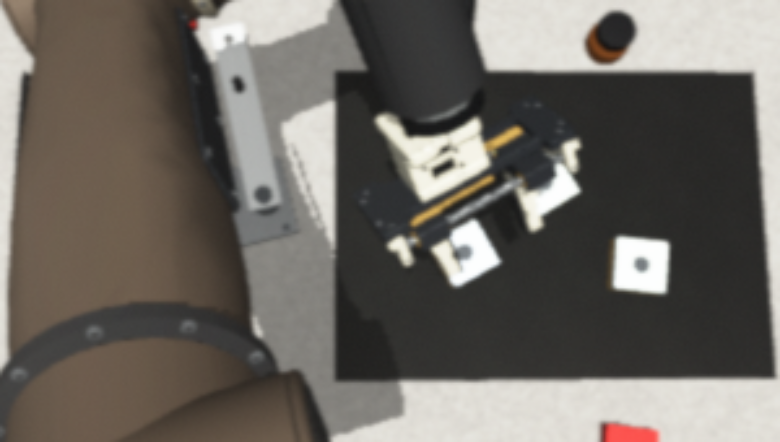

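The keeper bar lies about 90° off. The gripper hovers over housing A at px (354,216), and the other housings are unmoved.

```bash
python3 - <<'E'
from h import *
a=.5096
show(([.5014,-.1205,.07],a,-45),([.5014,-.1205,.0255],a,-45))
E
```

```text
t 13.875 q [ 0.27  0.55 -0.12  0.17 -1.68  1.76]
([0.5014, -0.1205, 0.07], 0.5096, -45) -> 9.26 0.2 8.73 -0.002 0.008 0.002
([0.5014, -0.1205, 0.0255], 0.5096, -45) -> 12.43 0.21 11.85 -0.002 0.008 0.002
```

```bash
python3 -m creep '[[[7,4.6,0.2,4.4,0,0.008,0],[7,9.3,0.2,8.7,0,0.008,0],[7,9.3,0.2,8.7,0,0.008,0],[7,10.9,0.2,10.3,0,0.008,0],[7,12.4,0.2,11.8,0,0.008,0],[7,12.4,0.2,11.8,0,0.008,0],[7,12.4,0.2,11.8,0,0.008,0]]]'; python3 -m creep '[[[5,0,0,0,0,0,0],[5,0,0,0,0,0,0],[5,0,0,0,0,0,0],[5,0,0,0,0,0,0],[5,0,0,0,0,0,0]]]' 40
python3 - <<'E'
from h import *
show(([.5014,-.1205,.0255],.5096,-45)); print(get_state()["force"])
E
```

```text
t: 14.75
eef_pos: [0.4901, -0.1266, 0.013]
ee_rot: [-3.137, 0.786, 0.514]
force: [-0.5, 0.6, 0.5]
width: 0.0698
gripper_force: 0.0
t: 15.38
eef_pos: [0.4898, -0.1266, 0.0125]
ee_rot: [-3.137, 0.787, 0.515]
force: [1.1, 1.0, 6.1]
width: 0.0556
gripper_force: 40.0
t 15.375 q [ 0.27  0.74 -0.22  0.17 -1.38  1.71]
([0.5014, -0.1205, 0.0255], 0.5096, -45) -> 0.01 0.03 0.04 -0.001 0.002 0.003
[1.09438919 1.04347518 6.10759904]
```

```bash
python3 - <<'E'
from h import *
a=.512; p=[.5014,-.1205]
show((p+[.12],a,-45),(p+[.12],a,45),(p+[.045],a,45),(p+[.0313],a,45))
E
```

```text
t 15.375 q [ 0.27  0.74 -0.22  0.17 -1.38  1.71]
([0.5014, -0.1205, 0.12], 0.512, -45) -> -6.69 0.01 -6.63 -0.003 0.002 0.002
([0.5014, -0.1205, 0.12], 0.512, 45) -> -4.81 0.01 -8.52 -0.003 1.573 -0.001
([0.5014, -0.1205, 0.045], 0.512, 45) -> 0.5 0.03 -3.22 -0.003 1.573 -0.001
([0.5014, -0.1205, 0.0313], 0.512, 45) -> 1.47 0.03 -2.26 -0.003 1.573 -0.001
```

```bash
python3 -m creep '[[[5,-2,0,-2,0,0,0],[5,-4.5,0,-4.5,0,0,0],[5,-6.7,0,-6.6,0,0,0],[5,-6.7,0,-6.6,0,0,0],[5,-4.8,0,-8.5,0,1.573,0],[5,-4.8,0,-8.5,0,1.573,0],[5,-4.8,0,-8.5,0,1.573,0],[5,-4.8,0,-8.5,0,1.573,0],[5,-4.8,0,-8.5,0,1.573,0],[5,-4.8,0,-8.5,0,1.573,0],[5,-4.8,0,-8.5,0,1.573,0],[5,-4.8,0,-8.5,0,1.573,0],[5,-4.8,0,-8.5,0,1.573,0],[5,-4.8,0,-8.5,0,1.573,0],[5,-4.8,0,-8.5,0,1.573,0],[5,-4.8,0,-8.5,0,1.573,0]]]'
python3 - <<'E'
from h import *
a=.512; p=[.5014,-.1205]
show((p+[.12],a,45),(p+[.045],a,45),(p+[.0313],a,45))
E
```

```text
t: 17.38
eef_pos: [0.5192, -0.0986, 0.133]
ee_rot: [-3.133, -0.728, 0.486]
force: [-0.4, -0.2, -1.5]
width: 0.056
gripper_force: 39.9
t 17.375 q [-0.31  0.08 -0.5  -0.92 -0.65  3.03]
([0.5014, -0.1205, 0.12], 0.512, 45) -> -2.7 1.08 1.11 0.01 0.058 -0.019
([0.5014, -0.1205, 0.045], 0.512, 45) -> -7.69 1.13 6.71 0.01 0.058 -0.019
([0.5014, -0.1205, 0.0313], 0.512, 45) -> -8.6 1.13 7.74 0.01 0.058 -0.019
```

```bash
cat > kin.py <<'E'
from h import *
D=[([1.48,.359,.012,0,-1.224,-.288],[.2495,.6268,.2258]),([.885,.123,-.247,0,-1.202,-.63],[.46867,.27025,.25047]),([.8302,.3091,-.318,.0006,-.942,-.576],[.51891,.28311,.12186]),([.46,.42,.02,0,-1.17,-.21],[.6896,.1286,.1939]),([.27,.55,-.12,.17,-1.68,1.76],[.4866,-.127,.1842]),([.27,.74,-.22,.17,-1.38,1.71],[.4898,-.1266,.0125])]
def rots(q,s4=1):
    A=R.from_euler("z",q[0]); U=A*R.from_euler("y",q[1]); F=A*R.from_euler("y",q[1]-q[2]); G=F*R.from_euler("x",s4*q[3]); H=G*R.from_euler("y",-q[4]); return A,U,F,G,H
def rows(q,s4):
    A,U,F,G,H=[r.as_matrix() for r in rots(q,s4)]
    return np.c_[A[:,0],A[:,1],A[:,2],U[:,2],F[:,0],F[:,2],G[:,1],H[:,0]]  # a1,b,h,L1,L2,a3,bw,LT
E
python3 - <<'E'
from kin import *
s=get_state(); D.append((s["q"],s["eef_pos"])); print(np.round(s["q"],3),s["eef_pos"],s["ee_rot"])
for s4 in(1,-1):
    M=np.vstack([rows(q,s4) for q,_ in D]); b=np.hstack([p for _,p in D]); 
    k,res,rk,sv=np.linalg.lstsq(M,b,rcond=1e-4); print(s4,rk,k.round(4),np.abs(M@k-b).max().round(4)); A,U,F,G,H=rots(s["q"],s4); print(H.as_matrix()[:,0],R.from_euler("xyz",s["ee_rot"]).as_matrix()[:,2])
E
```

```text
[-0.312  0.081 -0.504 -0.917 -0.652  3.031] [ 0.51921786 -0.09861068  0.13303066] [-3.13311576 -0.72767299  0.48561535]
1 8 [ 0.2467 -0.0463  0.4522  0.0082  0.4648 -0.2193 -0.1369 -0.1334] 0.1209
[ 0.2881854  -0.5994933  -0.74669737] [ 0.58425858  0.31793859 -0.74669737]
-1 8 [-3.900e-03  3.000e-04  2.021e-01  6.019e-01  4.686e-01 -4.000e-04
 -1.920e-01  3.783e-01] 0.0033
[ 0.58425858  0.31793859 -0.74669737] [ 0.58425858  0.31793859 -0.74669737]
```

The kinematic model now fits (the wrist offset of 0.192 m sits after joint 4). I'll use it to check which tilts are reachable.

```bash
cat >> kin.py <<'E'
from scipy.optimize import least_squares
K=np.array([-.0,0,.2021,.6019,.4686,0,-.192,.3783])
LO=np.array([-3.07,-1.43,-1.02,-3.03,-3.05,-3.03])+.03; HI=np.array([3.07,2.12,1.25,1.67,0,3.03])-.03
C=R.from_matrix(np.array([[0,0,1],[0,-1,0],[1,0,0]]).T if False else np.c_[[0,0,1],[0,-1,0],[1,0,0]])
def fk(q):
    H=rots(q,-1)[4]; return rows(q,-1)@K, H*C*R.from_euler("z",-(q[5]-np.pi/2))
def ik(gp,phi,tilt,flip=False,seeds=None):
    p,Rt=pose(gp,phi,tilt)
    if flip: Rt=Rt*R.from_euler("z",np.pi)
    f=lambda q:np.r_[(fk(q)[0]-p)*5,(fk(q)[1].inv()*Rt).as_rotvec()]
    out=[]
    az=np.arctan2(gp[1],gp[0])
    for q4 in(0,-1,1,-2.5):
        for q5 in (-.5,-1.8):
            for q6 in(-1.5,1.5):
                r=least_squares(f,np.clip([az+.3,.4,-.2,q4,q5,q6],LO,HI),bounds=(LO,HI))
                if np.abs(r.fun).max()<2e-3 and not any(np.abs(r.x-o).max()<.05 for o in out): out.append(r.x)
    return out
E
python3 - <<'E'
from kin import *
q=get_state()["q"]; print(fk(q)[0]-get_state()["eef_pos"],(fk(q)[1].inv()*R.from_euler("xyz",get_state()["ee_rot"])).as_rotvec().round(3))
for fl in(0,1):
  for z in(.048,.108):
    for t in(-60,-45,-30,30,40,45,50,60,75,90):
        s=ik([*O,z],SY,t,fl); print("pad",fl,z,t,[x.round(2).tolist() for x in s])
E
```

```text
[ 0.00401959 -0.00129378  0.0005104 ] [ 0. -0. -0.]
pad 0 0.048 -60 [[0.54, 0.99, 0.4, -0.27, -2.0, 1.31]]
pad 0 0.048 -45 [[0.56, 0.84, 0.22, -0.22, -1.72, 1.32]]
pad 0 0.048 -30 [[0.59, 0.68, 0.02, -0.17, -1.42, 1.3]]
pad 0 0.048 30 []
pad 0 0.048 40 []
pad 0 0.048 45 [[-0.06, 0.32, -0.83, -2.54, -0.4, -1.91]]
pad 0 0.048 50 [[-0.13, 0.4, -0.95, -2.66, -0.67, -1.7]]
pad 0 0.048 60 []
pad 0 0.048 75 []
pad 0 0.048 90 [[-0.21, 1.49, -0.97, -2.48, -2.34, -1.07]]
pad 0 0.108 -60 [[0.53, 0.93, 0.42, -0.28, -2.07, 1.29]]
pad 0 0.108 -45 [[0.56, 0.78, 0.25, -0.22, -1.81, 1.3]]
pad 0 0.108 -30 [[0.59, 0.62, 0.06, -0.17, -1.52, 1.29]]
pad 0 0.108 30 []
pad 0 0.108 40 []
pad 0 0.108 45 []
pad 0 0.108 50 [[-0.02, 0.17, -0.78, -2.39, -0.31, -2.12]]
pad 0 0.108 60 []
pad 0 0.108 75 []
pad 0 0.108 90 []
pad 1 0.048 -60 [[0.54, 0.99, 0.4, -0.27, -2.0, -1.83]]
pad 1 0.048 -45 [[0.56, 0.84, 0.22, -0.22, -1.72, -1.82]]
pad 1 0.048 -30 [[0.59, 0.68, 0.02, -0.17, -1.42, -1.84]]
pad 1 0.048 30 []
pad 1 0.048 40 []
pad 1 0.048 45 [[-0.06, 0.32, -0.83, -2.54, -0.4, 1.24]]
pad 1 0.048 50 [[-0.13, 0.4, -0.95, -2.66, -0.67, 1.44]]
pad 1 0.048 60 []
pad 1 0.048 75 []
pad 1 0.048 90 [[-0.21, 1.49, -0.97, -2.48, -2.34, 2.07]]
pad 1 0.108 -60 [[0.53, 0.93, 0.42, -0.28, -2.07, -1.85]]
pad 1 0.108 -45 [[0.56, 0.78, 0.25, -0.22, -1.81, -1.84]]
pad 1 0.108 -30 [[0.59, 0.62, 0.06, -0.17, -1.52, -1.86]]
pad 1 0.108 30 []
pad 1 0.108 40 []
pad 1 0.108 45 []
pad 1 0.108 50 [[-0.02, 0.17, -0.78, -2.39, -0.31, 1.02]]
pad 1 0.108 60 []
pad 1 0.108 75 []
pad 1 0.108 90 []
```

```bash
cat > scan.py <<'E'
from kin import *
def scan(z,tilt,flip,ps,phis):
    for p in ps:
        l=[]
        for a in phis:
            s=ik([*p,z],a,tilt,flip)
            s=[x for x in s if np.min(np.r_[x-LO,HI-x])>.1]
            if s: l.append((round(a,2),s[0].round(2).tolist()))
        print(p,l)
E
python3 - <<'E'
from scan import *
scan(.035,45,0,[(.65,-.05),(.65,-.3),(.45,-.2)],[-1.2,-.8,-.4,0,.4,.8])
E
```

```text
(0.65, -0.05) [(-1.2, [0.39, 0.55, -0.83, 1.37, -0.81, -1.31]), (0, [-0.23, 0.37, -0.46, -1.78, -0.16, -2.77]), (0.8, [-0.3, 0.5, -0.24, -1.11, -0.78, -2.8])]
(0.65, -0.3) [(0.8, [-0.62, 0.65, 0.05, -0.93, -1.06, -2.77])]
(0.45, -0.2) [(0, [-0.79, 0.27, -0.67, -1.56, -0.52, -2.54]), (0.4, [-0.77, 0.35, -0.54, -1.23, -0.76, -2.57]), (0.8, [-0.73, 0.45, -0.38, -1.0, -1.0, -2.5])]
```

```bash
python3 - <<'E'
from scan import *
P=[(.5014,-.1205),(.58,-.2129),(.4868,-.318)]
for p,a in zip(P,[[.51,.8],[.539],[-.115,.4]]):
    print("edge");scan(.032,45,1,[p],a); print("pick");scan(.026,-45,1,[p],a)
q=get_state()["q"]
show(([.5014,-.1205,.12],.512,-45),([.5014,-.1205,.026],.512,-45))
E
```

```text
edge
(0.5014, -0.1205) [(0.51, [-0.57, 0.36, -0.52, -1.28, -0.71, 0.54]), (0.8, [-0.55, 0.43, -0.41, -1.09, -0.89, 0.58])]
pick
(0.5014, -0.1205) [(0.51, [0.27, 0.74, -0.23, 0.17, -1.38, -1.43]), (0.8, [0.36, 0.69, -0.39, 0.32, -1.24, -1.36])]
edge
(0.58, -0.2129) [(0.54, [-0.6, 0.48, -0.29, -1.13, -0.79, 0.4])]
pick
(0.58, -0.2129) [(0.54, [0.13, 0.83, -0.06, 0.29, -1.43, -1.31])]
edge
(0.4868, -0.318) [(-0.12, [-0.83, 0.36, -0.5, -1.45, -0.48, 0.42]), (0.4, [-0.85, 0.47, -0.32, -1.1, -0.85, 0.47])]
pick
(0.4868, -0.318) [(-0.12, [-0.2, 0.85, 0.07, 0.06, -1.58, -1.51]), (0.4, [-0.05, 0.77, -0.21, 0.32, -1.34, -1.32])]
t 17.375 q [-0.31  0.08 -0.5  -0.92 -0.65  3.03]
([0.5014, -0.1205, 0.12], 0.512, -45) -> -4.68 1.13 -0.66 -0.008 -1.513 -0.023
([0.5014, -0.1205, 0.026], 0.512, -45) -> -10.94 1.19 6.36 -0.008 -1.513 -0.023
```

All of it is reachable with the gripper turned half a turn. I'll put housing A back down and regrip it flipped.

```bash
python3 -m creep '[[[5,-4.7,1.1,-0.7,0,-1.513,0],[5,-4.7,1.1,-0.7,0,-1.513,0],[5,-4.7,1.1,-0.7,0,-1.513,0],[5,-4.7,1.1,-0.7,0,-1.513,0],[5,-4.7,1.1,-0.7,0,-1.513,0],[5,-4.7,1.1,-0.7,0,-1.513,0],[5,-4.7,1.1,-0.7,0,-1.513,0],[5,-4.7,1.1,-0.7,0,-1.513,0],[5,-4.7,1.1,-0.7,0,-1.513,0],[5,-4.7,1.1,-0.7,0,-1.513,0],[5,-4.7,1.1,-0.7,0,-1.513,0],[5,-4.7,1.1,-0.7,0,-1.513,0],[5,-4.7,1.1,-0.7,0,-1.513,0]]]'
python3 - <<'E'
from h import *
show(([.5014,-.1205,.05],.512,-45),([.5014,-.1205,.0268],.512,-45))
E
```

```text
t: 19.0
eef_pos: [0.4896, -0.1274, 0.1087]
ee_rot: [-3.131, 0.78, 0.494]
force: [-0.2, 0.4, -2.2]
width: 0.0557
gripper_force: 39.9
t 19.0 q [ 0.26  0.63 -0.16  0.16 -1.55  1.74]
([0.5014, -0.1205, 0.05], 0.512, -45) -> 5.09 0.03 5.1 -0.023 -0.006 -0.013
([0.5014, -0.1205, 0.0268], 0.512, -45) -> 6.72 0.05 6.75 -0.023 -0.006 -0.013
```

```bash
python3 -m creep '[[[5,2.5,0,2.5,-0.02,0,-0.013],[5,5.1,0,5.1,-0.02,0,-0.013],[5,6,0,6,-0.02,0,-0.013],[5,6.6,0,6.6,-0.02,0,-0.013],[5,6.65,0,6.7,-0.02,0,-0.013],[5,6.65,0,6.7,-0.02,0,-0.013],[7,6.65,0,6.7,-0.02,0,-0.013],[7,6.65,0,6.7,-0.02,0,-0.013],[7,6.65,0,6.7,-0.02,0,-0.013],[7,6.65,0,6.7,-0.02,0,-0.013],[7,4,0,4,-0.02,0,-0.013],[7,0,0,0,-0.02,0,-0.013],[7,-3,0,-3,-0.02,0,-0.013],[7,-3,0,-3,-0.02,0,-0.013]]]'
python3 - <<'E'
from h import *
g=[.5014,-.1205,.16]; p,Rt=pose(g,.512,-45); print(todelta(p,Rt*R.from_euler("z",np.pi)))
E
```

```text
t: 20.75
eef_pos: [0.4913, -0.1274, 0.153]
ee_rot: [-3.14, 0.776, 0.512]
force: [1.2, 0.5, -1.2]
width: 0.07
gripper_force: 0.0
(array([ 0.36, -0.11,  0.52]), array([-1.400e-02,  3.000e-03,  3.141e+00]))
```

```bash
python3 -m creep '[[[7,0.4,-0.1,0.5,0,0,0.18],[7,0.4,-0.1,0.5,0,0,0.36],[7,0.4,-0.1,0.5,0,0,0.54],[7,0.4,-0.1,0.5,0,0,0.72],[7,0.4,-0.1,0.5,0,0,0.9],[7,0.4,-0.1,0.5,0,0,1.08],[7,0.4,-0.1,0.5,0,0,1.26],[7,0.4,-0.1,0.5,0,0,1.44],[7,0.4,-0.1,0.5,0,0,1.62],[7,0.4,-0.1,0.5,0,0,1.8],[7,0.4,-0.1,0.5,0,0,1.98],[7,0.4,-0.1,0.5,0,0,2.16],[7,0.4,-0.1,0.5,0,0,2.34],[7,0.4,-0.1,0.5,0,0,2.52],[7,0.4,-0.1,0.5,0,0,2.7],[7,0.4,-0.1,0.5,0,0,2.88],[7,0.4,-0.1,0.5,0,0,3.06],[7,0.4,-0.1,0.5,0,0,3.14],[7,0.4,-0.1,0.5,0,0,3.14]]]'
cat >> h.py <<'E'
def showf(*wps):
    s=get_state(); print("t",s["t"],"q",np.round(s["q"],2))
    for w in wps:
        p,Rt=pose(*w); d,v=todelta(p,Rt*R.from_euler("z",np.pi),s); print(w,"->",*d,*v)
def housings(t):
    "white covers on the dark mat in a top picture -> centre, yaw(deg), px, at z=.033"
    ct=cam("top"); w=(t[155:260,310:460].min(2)>140).astype(np.uint8)
    for c in cv2.findContours(w,cv2.RETR_EXTERNAL,cv2.CHAIN_APPROX_NONE)[0]:
        if cv2.contourArea(c)>120:
            q=np.array([onz("top",*(p[0]+[310,155]),.033,ct)[:2] for p in c]).astype(np.float32); r=cv2.minAreaRect(q); print(np.round(r[0],4),np.round(r[1],4),round(r[2],1))
E
python3 - <<'E'
from h import *
g=[.5014,-.1205]; showf((g+[.07],.512,-45),(g+[.0255],.512,-45))
t=grab_frame("top"); housings(t)
E
```

```text
t: 23.12
eef_pos: [0.4882, -0.127, 0.143]
ee_rot: [3.134, -0.784, -2.625]
force: [0.2, 0.3, 0.1]
width: 0.0701
gripper_force: 0.0
t 23.125 q [ 0.27  0.59 -0.15  0.17 -1.6  -1.39]
([0.5014, -0.1205, 0.07], 0.512, -45) -> -6.19 -0.12 6.01 0.004 0.002 0.003
([0.5014, -0.1205, 0.0255], 0.512, -45) -> -9.34 -0.15 9.17 0.004 0.002 0.003
[ 0.4867 -0.3172] [0.0586 0.0604] 86.7
[ 0.4988 -0.119 ] [0.0583 0.0653] 30.4
[ 0.5687 -0.2148] [0.0475 0.1029] 44.4
[ 0.6193 -0.1397] [0.0735 0.1127] 53.5
```

```bash
python3 -m creep '[[[7,-3,-0.1,3,0,0,0],[7,-6.2,-0.1,6,0,0,0],[7,-8,-0.15,7.8,0,0,0],[7,-9.35,-0.15,9.15,0,0,0],[7,-9.35,-0.15,9.15,0,0,0],[7,-9.35,-0.15,9.15,0,0,0],[5,-9.35,-0.15,9.15,0,0,0],[5,-9.35,-0.15,9.15,0,0,0],[5,-9.35,-0.15,9.15,0,0,0],[5,-9.35,-0.15,9.15,0,0,0],[5,-9.35,-0.15,9.15,0,0,0]]]' 40
python3 - <<'E'
from h import *
g=[.5014,-.1205]; a=.512; showf((g+[.0255],a,-45),(g+[.11],a,-45),(g+[.11],a,0),(g+[.11],a,45))
E
```

```text
t: 24.55
eef_pos: [0.4908, -0.1269, 0.0135]
ee_rot: [3.136, -0.782, -2.626]
force: [0.3, 2.9, 6.7]
width: 0.0556
gripper_force: 40.0
t 24.55 q [ 0.27  0.74 -0.22  0.17 -1.38 -1.43]
([0.5014, -0.1205, 0.0255], 0.512, -45) -> -0.03 0.03 0.16 0.003 0.003 0.002
([0.5014, -0.1205, 0.11], 0.512, -45) -> 5.93 0.07 -5.83 0.003 0.003 0.002
([0.5014, -0.1205, 0.11], 0.512, 0) -> 4.6 0.07 -6.38 0.004 -0.782 0.001
([0.5014, -0.1205, 0.11], 0.512, 45) -> 4.05 0.07 -7.71 0.004 -1.568 -0.001
```

```bash
python3 -m creep '[[[5,2,0,-2,0,0,0],[5,4.5,0,-4.5,0,0,0],[5,5.9,0,-5.8,0,0,0],[5,5.7,0,-6,0,-0.2,0],[5,5.2,0,-6.1,0,-0.4,0],[5,4.9,0,-6.25,0,-0.6,0],[5,4.6,0,-6.4,0,-0.78,0],[5,4.4,0,-6.7,0,-0.97,0],[5,4.3,0,-7,0,-1.15,0],[5,4.1,0,-7.4,0,-1.35,0],[5,4.05,0,-7.7,0,-1.57,0],[5,4.05,0,-7.7,0,-1.57,0],[5,4.05,0,-7.7,0,-1.57,0],[5,4.05,0,-7.7,0,-1.57,0],[5,4.05,0,-7.7,0,-1.57,0],[5,4.05,0,-7.7,0,-1.57,0]]]'
python3 - <<'E'
from h import *
g=[.5014,-.1205]; a=.512; showf((g+[.11],a,45),(g+[.045],a,45),(g+[.0316],a,45))
E
```

```text
t: 26.55
eef_pos: [0.513, -0.1139, 0.0961]
ee_rot: [3.135, 0.786, -2.633]
force: [-0.8, -0.0, -2.2]
width: 0.0557
gripper_force: 40.0
t 26.55 q [-0.49  0.19 -0.5  -1.1  -0.73  0.23]
([0.5014, -0.1205, 0.11], 0.512, 45) -> -0.04 -0.01 -0.05 0.004 0.001 -0.002
([0.5014, -0.1205, 0.045], 0.512, 45) -> 4.56 -0.04 4.54 0.004 0.001 -0.002
([0.5014, -0.1205, 0.0316], 0.512, 45) -> 5.51 -0.04 5.49 0.004 0.001 -0.002
```

```bash
python3 -m creep '[[[5,2.5,0,2.5,0,0,0],[5,4.6,0,4.5,0,0,0],[5,5.2,0,5.2,0,0,0],[5,5.45,0,5.45,0,0,0],[5,5.45,0,5.45,0,0,0],[5,5.45,0,5.45,0,0,0]]]'
python3 - <<'E'
from h import *
s=get_state(); print(s["force"]); g=[.5014,-.1205]; a=.512; showf((g+[.0323],a,45))
E
```

```text
t: 27.3
eef_pos: [0.5136, -0.1144, 0.0199]
ee_rot: [3.138, 0.788, -2.633]
force: [0.8, -0.7, -1.6]
width: 0.0558
gripper_force: 40.0
[ 0.80900462 -0.73609908 -1.6406382 ]
t 27.3 q [-0.57  0.37 -0.52 -1.27 -0.71  0.54]
([0.5014, -0.1205, 0.0323], 0.512, 45) -> 0.08 0.07 0.04 0.002 0.003 -0.002
```

```bash
python3 -m creep '[[[5,0.08,0,0.08,0,0,0],[5,0.12,0,0.12,0,0,0],[5,0.12,0,0.12,0,0,0]]]'; python3 -m creep '[[[7,0,0,0,0,0,0],[7,0,0,0,0,0,0],[7,0,0,0,0,0,0],[7,0,0,0,0,0,0],[7,0,0,-3,0,0,0],[7,0,0,-7,0,0,0],[7,-6,0,-10,0,0,0],[7,-6,0,-10,0,0,0]]]'
python3 - <<'E'
from h import *
t=grab_frame("top"); s=grab_frame("scene"); cv2.imwrite("pics/p6.png",np.hstack([cv2.resize(t[170:250,310:410],(400,320),interpolation=cv2.INTER_CUBIC),cv2.resize(s[160:240,210:310],(400,320),interpolation=cv2.INTER_CUBIC)]))
st=get_state(); print(st["eef_pos"])
E
```

```text
t: 27.68
eef_pos: [0.5136, -0.1144, 0.0194]
ee_rot: [3.138, 0.79, -2.631]
force: [-9.9, -1.1, 17.2]
width: 0.0557
gripper_force: 40.0
t: 28.68
eef_pos: [0.4908, -0.1295, 0.1353]
ee_rot: [-3.137, 0.792, -2.627]
force: [0.1, 1.1, -0.5]
width: 0.0701
gripper_force: 0.0
[ 0.48888448 -0.12834366  0.13167695]
```

View pics/p6.png

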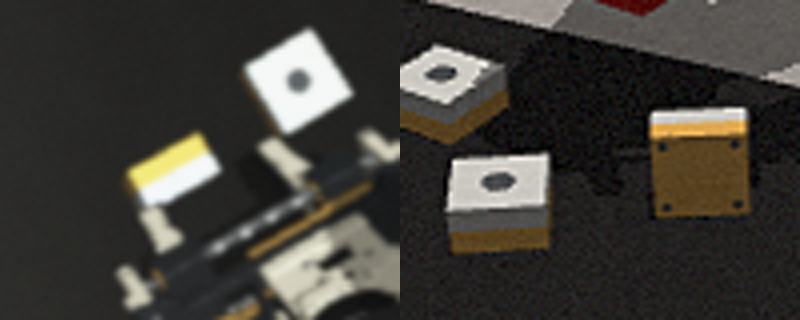

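Housing A stands on edge, with its cover (white) towards the robot and its brass side away, closed. Its seam is at top px (353,212).

```bash
python3 - <<'E'
from h import *
print(onz("top",353,212,.059)); a=.512
g=[.513,-.1146]; showf((g+[.14],a,0),(g+[.14],a,-45),(g+[.08],a,-45),(g+[.032],a,-45))
E
```

```text
[ 0.51133204 -0.11665915  0.059     ]
t 28.775 q [-0.52  0.11 -0.5  -1.02 -0.79  0.15]
([0.513, -0.1146, 0.14], 0.512, 0) -> -1.21 0.01 2.71 0.002 0.789 -0.0
([0.513, -0.1146, 0.14], 0.512, -45) -> -0.67 0.02 1.38 0.002 1.575 0.001
([0.513, -0.1146, 0.08], 0.512, -45) -> 3.59 0.01 5.6 0.002 1.575 0.001
([0.513, -0.1146, 0.032], 0.512, -45) -> 7.0 -0.0 8.98 0.002 1.575 0.001
```

```bash
python3 -m creep '[[[7,-1,0,2,0,0.2,0],[7,-1.1,0,2.5,0,0.4,0],[7,-1.2,0,2.7,0,0.6,0],[7,-1.2,0,2.7,0,0.79,0],[7,-1,0,2.4,0,0.98,0],[7,-0.9,0,2,0,1.18,0],[7,-0.8,0,1.7,0,1.37,0],[7,-0.7,0,1.4,0,1.575,0],[7,-0.7,0,1.4,0,1.575,0],[7,-0.7,0,1.4,0,1.575,0],[7,1.5,0,3.5,0,1.575,0],[7,3.6,0,5.6,0,1.575,0],[7,5.3,0,7.3,0,1.575,0],[7,7,0,9,0,1.575,0],[7,7,0,9,0,1.575,0],[7,7,0,9,0,1.575,0]]]'
python3 - <<'E'
from h import *
showf(([.513,-.1146,.032],.512,-45)); print(get_state()["force"])
E
```

```text
t: 30.78
eef_pos: [0.5002, -0.1216, 0.0169]
ee_rot: [3.134, -0.789, -2.625]
force: [-0.3, -0.6, 0.9]
width: 0.0699
gripper_force: 0.0
t 30.775 q [ 0.27  0.75 -0.19  0.17 -1.41 -1.42]
([0.513, -0.1146, 0.032], 0.512, -45) -> 0.04 -0.01 -0.22 0.004 -0.004 0.003
[-0.27260383 -0.60519198  0.85901253]
```

```bash
python3 -m creep '[[[7,-0.15,0,-0.15,0,0,0],[7,-0.15,0,-0.15,0,0,0],[5,-0.15,0,-0.15,0,0,0],[5,-0.15,0,-0.15,0,0,0],[5,-0.15,0,-0.15,0,0,0],[5,-0.15,0,-0.15,0,0,0],[5,-0.15,0,-0.15,0,0,0]]]' 45
python3 - <<'E'
from h import *
s=get_state(); Rt=R.from_euler("xyz",s["ee_rot"]); gp=s["eef_pos"]-.0188*Rt.apply([0,0,1]); print("gp",gp,s["force"])
a=.512; g=gp[:2].tolist(); showf((g+[.031],a,-45),(g+[.16],a,-45))
p,Rr=pose(g+[.16],a,-45); print(todelta(p,Rr))
E
```

```text
t: 31.65
eef_pos: [0.5026, -0.1203, 0.0175]
ee_rot: [3.136, -0.788, -2.626]
force: [0.2, 2.8, 4.3]
width: 0.0559
gripper_force: 45.0
gp [ 0.51420038 -0.11379622  0.0307126 ] [0.15789016 2.77714334 4.25069929]
t 31.65 q [ 0.27  0.75 -0.18  0.17 -1.41 -1.42]
([0.5142003786357642, -0.11379621825072392, 0.031], 0.512, -45) -> 0.02 -0.01 -0.02 0.003 -0.002 0.002
([0.5142003786357642, -0.11379621825072392, 0.16], 0.512, -45) -> 9.16 0.05 -9.12 0.003 -0.002 0.002
(array([ 9.16,  0.05, -9.12]), array([ 0.004,  0.005, -3.139]))
```

```bash
python3 -m creep '[[[5,1.5,0,-1.5,0,0,0],[5,5,0,-5,0,0,0],[5,9,0,-9,0,0,0],[5,12,0,-12,0,0,0],[5,12,0,-12,0,0,-0.18],[5,12,0,-12,0,0,-0.36],[5,12,0,-12,0,0,-0.54],[5,12,0,-12,0,0,-0.72],[5,12,0,-12,0,0,-0.9],[5,12,0,-12,0,0,-1.08],[5,12,0,-12,0,0,-1.26],[5,12,0,-12,0,0,-1.44],[5,12,0,-12,0,0,-1.62],[5,12,0,-12,0,0,-1.8],[5,12,0,-12,0,0,-1.98],[5,12,0,-12,0,0,-2.16],[5,12,0,-12,0,0,-2.34],[5,12,0,-12,0,0,-2.52],[5,12,0,-12,0,0,-2.7],[5,12,0,-12,0,0,-2.88]]]'
python3 - <<'E'
from h import *
g=[*(O-.0003*XS)]; show((g+[.2],SY,-45),(g+[.1],SY,-45))
E
```

```text
t: 34.15
eef_pos: [0.5031, -0.1207, 0.1878]
ee_rot: [2.899, 0.756, 0.16]
force: [0.5, 0.2, -2.0]
width: 0.0556
gripper_force: 45.0
t 34.15 q [ 0.27  0.57 -0.08  0.17 -1.7   1.51]
([np.float64(0.5374696), np.float64(0.2042647), 0.2], 0.2537, -45) -> 5.36 -29.31 -12.3 0.177 -0.021 -0.07
([np.float64(0.5374696), np.float64(0.2042647), 0.1], 0.2537, -45) -> 12.22 -31.06 -5.24 0.177 -0.021 -0.07
```

```bash
python3 -m creep '[[[5,5.4,-29.3,-12.3,0.177,-0.02,-0.07],[5,5.4,-29.3,-12.3,0.177,-0.02,-0.07],[5,5.4,-29.3,-12.3,0.177,-0.02,-0.07],[5,5.4,-29.3,-12.3,0.177,-0.02,-0.07],[5,5.4,-29.3,-12.3,0.177,-0.02,-0.07],[5,5.4,-29.3,-12.3,0.177,-0.02,-0.07],[5,5.4,-29.3,-12.3,0.177,-0.02,-0.07],[5,12.2,-31,-5.2,0.177,-0.02,-0.07],[5,12.2,-31,-5.2,0.177,-0.02,-0.07],[5,12.2,-31,-5.2,0.177,-0.02,-0.07],[5,12.2,-31,-5.2,0.177,-0.02,-0.07],[5,12.2,-31,-5.2,0.177,-0.02,-0.07]]]'
python3 - <<'E'
from h import *
g=[*(O-.0003*XS)]; show((g+[.1],SY,-45),(g+[.058],SY,-45),(g+[.0538],SY,-45))
im=grab_frame("scene"); cv2.imwrite("pics/p7.png",cv2.resize(im[120:290,310:510],None,fx=3.5,fy=3.5,interpolation=cv2.INTER_CUBIC))
E
```

```text
t: 35.65
eef_pos: [0.5271, 0.1997, 0.0866]
ee_rot: [3.136, 0.78, 0.246]
force: [0.7, 0.2, -1.4]
width: 0.0558
gripper_force: 45.0
t 35.65 q [ 0.56  0.79  0.26 -0.22 -1.8   1.3 ]
([np.float64(0.5374696), np.float64(0.2042647), 0.1], 0.2537, -45) -> -0.16 -0.18 0.14 0.0 -0.005 -0.006
([np.float64(0.5374696), np.float64(0.2042647), 0.058], 0.2537, -45) -> 2.8 -0.2 3.13 0.0 -0.005 -0.006
([np.float64(0.5374696), np.float64(0.2042647), 0.0538], 0.2537, -45) -> 3.09 -0.2 3.42 0.0 -0.005 -0.006
```

View pics/p7.png

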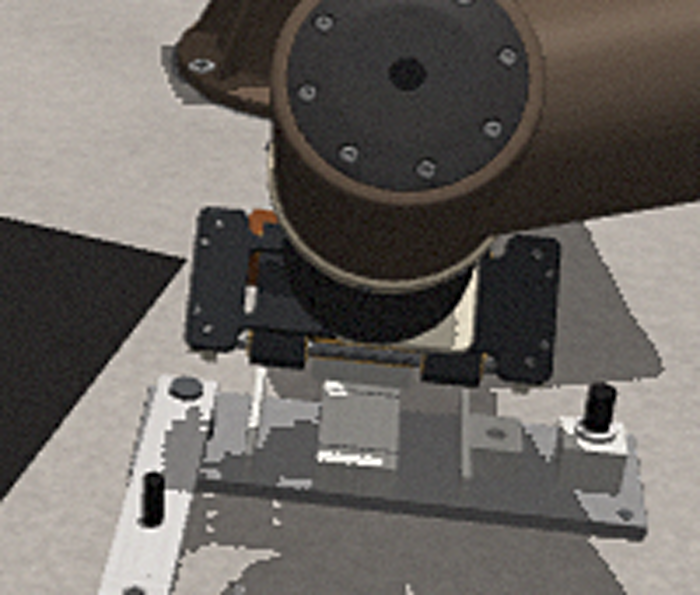

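The view is clear: the housing is above the pedestal, and the pin and the swung bar are free of the gripper. Lowering now.

```bash
python3 -m creep '[[[5,1.4,-0.2,1.6,0,-0.005,-0.006],[5,2.8,-0.2,3.1,0,-0.005,-0.006],[5,3.1,-0.2,3.4,0,-0.005,-0.006],[5,3.1,-0.2,3.4,0,-0.005,-0.006],[5,3.1,-0.2,3.4,0,-0.005,-0.006]]]'
python3 - <<'E'
from h import *
g=[*(O-.0003*XS)]; show((g+[.0538],SY,-45),(g+[.0528],SY,-45));print(get_state()["force"])
E
```

```text
t: 36.33
eef_pos: [0.5227, 0.2009, 0.0393]
ee_rot: [3.141, 0.792, 0.255]
force: [-0.9, 2.1, 12.1]
width: 0.0557
gripper_force: 45.0
t 36.325 q [ 0.56  0.84  0.24 -0.22 -1.73  1.32]
([np.float64(0.5374696), np.float64(0.2042647), 0.0538], 0.2537, -45) -> 0.05 0.05 -0.22 0.002 0.007 0.001
([np.float64(0.5374696), np.float64(0.2042647), 0.0528], 0.2537, -45) -> 0.12 0.05 -0.15 0.002 0.007 0.001
[-0.86507341  2.07308137 12.08019764]
```

```bash
python3 -m creep '[[[5,-0.1,0,-0.1,0,0,0],[5,0.05,0.05,-0.2,0,0.007,0],[5,0.05,0.05,-0.2,0,0.007,0],[5,0.13,0.05,-0.14,0,0.007,0],[5,0.13,0.05,-0.14,0,0.007,0],[5,0.13,0.05,-0.14,0,0.007,0]]]'
python3 - <<'E'
from h import *
g=[*(O-.0003*XS)]; show((g+[.0528],SY,-45));print(get_state()["force"])
E
```

```text
t: 37.08
eef_pos: [0.5242, 0.2006, 0.0393]
ee_rot: [3.141, 0.786, 0.254]
force: [-5.1, 1.0, 10.0]
width: 0.0556
gripper_force: 45.0
t 37.075 q [ 0.56  0.84  0.24 -0.22 -1.73  1.32]
([np.float64(0.5374696), np.float64(0.2042647), 0.0528], 0.2537, -45) -> 0.02 -0.03 -0.05 0.001 0.0 0.0
[-5.06225992  1.03651748 10.04371189]
```

```bash
python3 -m creep '[[[6.6,0,0,0,0,0,0],[6.6,0,0,0,0,0,0],[6.6,0,0,0,0,0,0],[6.6,0,0,0,0,0,0],[6.6,0,0,-2.5,0,0,0],[6.6,0,0,-5,0,0,0],[6.6,-5,0,-10,0,0,0],[7,-9,5,-14,0,0,0],[7,-9,15,-14,0,0,0],[7,-9,25,-14,0,0,0],[7,-9,25,-14,0,0,0],[7,-9,25,-14,0,0,0]]]'
python3 - <<'E'
from h import *
t=grab_frame("top"); s=grab_frame("scene"); np.save("/tmp/t8.npy",t)
cv2.imwrite("pics/p8.png",np.vstack([np.hstack([cv2.resize(t[180:230,205:275],(420,300),interpolation=cv2.INTER_CUBIC),cv2.resize(s[215:275,340:420],(380,300),interpolation=cv2.INTER_CUBIC)]),cv2.resize(t[150:270,180:476],(800,290))]))
housings(t); st=get_state(); print(st["eef_pos"])
E
```

```text
t: 38.58
eef_pos: [0.6222, -0.0358, 0.2013]
ee_rot: [3.14, 0.783, 0.25]
force: [0.8, 0.7, -0.3]
width: 0.07
gripper_force: 0.0
[ 0.4867 -0.3177] [0.0611 0.0601] 83.5
[ 0.5791 -0.2154] [0.0604 0.0615] 30.5
[ 0.62212586 -0.03527914  0.20099574]
```

View pics/p8.png

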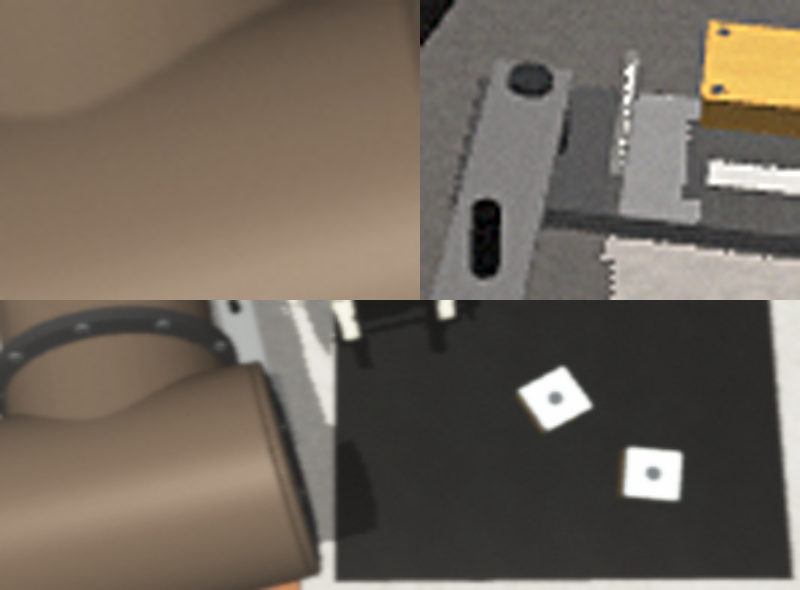

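Housing A sits on the pedestal, brass up and closed. The two remaining housings are at top px (384,190) and (421,222), unmoved. Next is housing B.

```bash
python3 - <<'E'
from h import *
g=[.580,-.2130]; showf((g+[.16],.536,-45))
E
```

```text
t 38.675 q [ 0.25  0.78  0.44 -0.   -2.01  1.57]
([0.58, -0.213, 0.16], 0.536, -45) -> -3.08 16.54 10.74 -0.004 0.296 2.924
```

```bash
python3 -m creep '[[[7,0,4,0,0,0.018,0.18],[7,0,8,0,0,0.036,0.36],[7,0,12,0,0,0.054,0.54],[7,0,16.5,2,0,0.07,0.72],[7,-1,16.5,4,0,0.09,0.9],[7,-2,16.5,6,0,0.11,1.08],[7,-3.1,16.5,8,0,0.13,1.26],[7,-3.1,16.5,10.7,0,0.145,1.44],[7,-3.1,16.5,10.7,0,0.16,1.62],[7,-3.1,16.5,10.7,0,0.18,1.8],[7,-3.1,16.5,10.7,0,0.2,1.98],[7,-3.1,16.5,10.7,0,0.22,2.16],[7,-3.1,16.5,10.7,0,0.24,2.34],[7,-3.1,16.5,10.7,0,0.255,2.52],[7,-3.1,16.5,10.7,0,0.27,2.7],[7,-3.1,16.5,10.7,0,0.296,2.924],[7,-3.1,16.5,10.7,0,0.296,2.924],[7,-3.1,16.5,10.7,0,0.296,2.924]]]'
python3 - <<'E'
from h import *
g=[.580,-.2130]; showf((g+[.07],.536,-45),(g+[.0255],.536,-45)); housings(grab_frame("top"))
E
```

```text
t: 40.92
eef_pos: [0.5696, -0.2152, 0.1472]
ee_rot: [3.141, -0.782, -2.599]
force: [-0.1, 0.1, 0.2]
width: 0.0701
gripper_force: 0.0
t 40.925 q [ 0.13  0.69  0.02  0.28 -1.64 -1.25]
([0.58, -0.213, 0.07], 0.536, -45) -> -6.15 -0.34 6.65 -0.004 0.003 0.004
([0.58, -0.213, 0.0255], 0.536, -45) -> -9.29 -0.34 9.8 -0.004 0.003 0.004
[ 0.4867 -0.3177] [0.0611 0.0601] 83.5
[ 0.5789 -0.2153] [0.0603 0.061 ] 30.5
```

```bash
python3 - <<'E'
from h import *
for nm in("/tmp/top0.npy","/tmp/t8.npy"):
    t=np.load(nm).astype(float).mean(2)
    for u,v in((384,190),(421,221)):
        p=t[v-3:v+4,u-3:u+4]; w=np.clip(190-p,0,None); yy,xx=np.indices(p.shape); uu,vv=(w*xx).sum()/w.sum()+u-3,(w*yy).sum()/w.sum()+v-3; print(nm,round(uu,2),round(vv,2),onz("top",uu,vv,.033)[:2])
E
```

```text
/tmp/top0.npy 384.2 189.76 [ 0.58031578 -0.213287  ]
/tmp/top0.npy 421.27 221.3 [ 0.48705909 -0.31805746]
/tmp/t8.npy 385.06 190.16 [ 0.5791264  -0.21580527]
/tmp/t8.npy 421.23 221.26 [ 0.48716657 -0.31796397]
```

B has shifted about 2.7 mm since the start, so I'm using its new position.

```bash
python3 - <<'E'
from h import *
g=[.579,-.2155]; showf((g+[.07],.533,-45),(g+[.0255],.533,-45))
E
```

```text
t 40.975 q [ 0.13  0.69  0.02  0.28 -1.64 -1.25]
([0.579, -0.2155, 0.07], 0.533, -45) -> -6.01 -0.48 6.8 -0.006 0.003 0.007
([0.579, -0.2155, 0.0255], 0.533, -45) -> -9.15 -0.49 9.95 -0.006 0.003 0.007
```

```bash
python3 -m creep '[[[7,-3,-0.4,3.4,0,0,0],[7,-6,-0.5,6.8,0,0,0],[7,-7.6,-0.5,8.4,0,0,0.007],[7,-9.15,-0.5,9.95,0,0,0.007],[7,-9.15,-0.5,9.95,0,0,0.007],[7,-9.15,-0.5,9.95,0,0,0.007]]]'
python3 -m creep '[[[5,0,0,0,0,0,0],[5,0,0,0,0,0,0],[5,0,0,0,0,0,0],[5,0,0,0,0,0,0],[5,0,0,0,0,0,0]]]' 40
python3 - <<'E'
from h import *
g=[.579,-.2155]; a=.533; showf((g+[.0255],a,-45),(g+[.11],a,-45),(g+[.11],a,0),(g+[.11],a,45)); print(get_state()["force"])
E
```

```text
t: 41.72
eef_pos: [0.5681, -0.2233, 0.0133]
ee_rot: [-3.134, -0.781, -2.612]
force: [-0.5, -0.1, -0.1]
width: 0.0701
gripper_force: 0.0
t: 42.35
eef_pos: [0.5676, -0.2234, 0.0132]
ee_rot: [-3.134, -0.782, -2.612]
force: [0.2, 2.9, 5.9]
width: 0.0556
gripper_force: 40.0
t 42.35 q [ 0.12  0.83 -0.06  0.29 -1.43 -1.32]
([0.579, -0.2155, 0.0255], 0.533, -45) -> -0.1 0.1 0.03 -0.005 0.003 -0.002
([0.579, -0.2155, 0.11], 0.533, -45) -> 5.85 0.05 -5.96 -0.005 0.003 -0.002
([0.579, -0.2155, 0.11], 0.533, 0) -> 4.52 0.05 -6.51 -0.006 -0.782 0.0
([0.579, -0.2155, 0.11], 0.533, 45) -> 3.97 0.05 -7.84 -0.006 -1.568 0.003
[0.18983663 2.92726443 5.90968253]
```

```bash
python3 - <<'E'
from h import *
a=.512; g=[.502,-.121]; showf((g+[.13],a,-45),(g+[.12],a,0),(g+[.11],a,45))
E
```

```text
t 42.35 q [ 0.12  0.83 -0.06  0.29 -1.43 -1.32]
([0.502, -0.121, 0.13], 0.512, -45) -> 8.59 12.12 -6.16 -0.02 0.003 0.013
([0.502, -0.121, 0.12], 0.512, 0) -> 6.55 12.1 -6.0 -0.014 -0.782 0.02
([0.502, -0.121, 0.11], 0.512, 45) -> 5.29 12.07 -6.61 -0.006 -1.568 0.026
```

```bash
python3 -m creep '[[[5,2,0,-2,0,0,0],[5,5,0,-5,0,0,0],[5,7,3,-6,0,0,0],[5,8.6,8,-6.2,0,0,0.013],[5,8.6,12.1,-6.2,0,0,0.013],[5,8,12.1,-6.1,0,-0.2,0.013],[5,7.5,12.1,-6,0,-0.4,0.015],[5,7,12.1,-6,0,-0.6,0.018],[5,6.5,12.1,-6,0,-0.78,0.02],[5,6.2,12.1,-6.1,0,-0.97,0.02],[5,5.9,12.1,-6.2,0,-1.15,0.02],[5,5.6,12.1,-6.4,0,-1.35,0.025],[5,5.3,12.1,-6.6,0,-1.57,0.026],[5,5.3,12.1,-6.6,0,-1.57,0.026],[5,5.3,12.1,-6.6,0,-1.57,0.026],[5,5.3,12.1,-6.6,0,-1.57,0.026],[5,5.3,12.1,-6.6,0,-1.57,0.026]]]'
python3 - <<'E'
from h import *
g=[.502,-.121]; a=.512; showf((g+[.11],a,45),(g+[.045],a,45),(g+[.032],a,45),(g+[.0305],a,45))
E
```

```text
t: 44.48
eef_pos: [0.5125, -0.1151, 0.0955]
ee_rot: [-3.137, 0.785, -2.628]
force: [-0.0, 0.6, -2.5]
width: 0.0558
gripper_force: 40.0
t 44.475 q [-0.48  0.19 -0.5  -1.1  -0.72  0.23]
([0.502, -0.121, 0.11], 0.512, 45) -> -0.17 -0.0 0.0 -0.004 -0.0 0.001
([0.502, -0.121, 0.045], 0.512, 45) -> 4.42 0.02 4.6 -0.004 -0.0 0.001
([0.502, -0.121, 0.032], 0.512, 45) -> 5.34 0.03 5.52 -0.004 -0.0 0.001
([0.502, -0.121, 0.0305], 0.512, 45) -> 5.44 0.03 5.62 -0.004 -0.0 0.001
```

```bash
python3 -m creep '[[[5,2.3,0,2.4,0,0,0],[5,4.4,0,4.6,0,0,0],[5,5.1,0,5.3,0,0,0],[5,5.35,0,5.5,0,0,0],[5,5.44,0,5.62,0,0,0],[5,5.44,0,5.62,0,0,0],[5,5.5,0,5.68,0,0,0],[5,5.5,0,5.68,0,0,0]]]'
python3 - <<'E'
from h import *
s=get_state(); Rt=R.from_euler("xyz",s["ee_rot"]); print(s["force"],s["eef_pos"]-.0188*Rt.apply([0,0,1]))
E
```

```text
t: 45.48
eef_pos: [0.515, -0.114, 0.018]
ee_rot: [-3.133, 0.789, -2.624]
force: [-2.4, -0.4, 4.6]
width: 0.056
gripper_force: 40.0
[-2.43583955 -0.4328879   4.64201996] [ 0.50330018 -0.12044626  0.03123487]
```

```bash
python3 -m creep '[[[7,0,0,0,0,0,0],[7,0,0,0,0,0,0],[7,0,0,0,0,0,0],[7,0,0,0,0,0,0],[7,0,0,-3,0,0,0],[7,0,0,-7,0,0,0],[7,-6,0,-10,0,0,0],[7,-6,0,-10,0,0,0]]]'
python3 - <<'E'
from h import *
a=.512; g=[.5146,-.114]; showf((g+[.14],a,0),(g+[.14],a,-45),(g+[.08],a,-45),(g+[.031],a,-45))
t=grab_frame("top")[200:222,340:366]; m=(t.min(2)>150); yy,xx=np.nonzero(m); print("white",xx.mean()+340,yy.mean()+200); h=cv2.cvtColor(t,cv2.COLOR_BGR2HSV); m=(h[...,1]>90)&(h[...,2]>130); yy2,xx2=np.nonzero(m); print("gold",xx2.mean()+340,yy2.mean()+200)
print("seam",onz("top",(xx.mean()+xx2.mean())/2+340,(yy.mean()+yy2.mean())/2+200,.059))
E
```

```text
t: 46.48
eef_pos: [0.4918, -0.1283, 0.135]
ee_rot: [-3.124, 0.792, -2.617]
force: [0.2, -0.5, -1.2]
width: 0.0699
gripper_force: 0.0
t 46.475 q [-0.51  0.1  -0.5  -1.03 -0.78  0.15]
([0.5146, -0.114, 0.14], 0.512, 0) -> -0.9 0.14 2.88 -0.012 0.792 0.005
([0.5146, -0.114, 0.14], 0.512, -45) -> -0.36 0.14 1.55 -0.014 1.578 0.0
([0.5146, -0.114, 0.08], 0.512, -45) -> 3.91 0.21 5.76 -0.014 1.578 0.0
([0.5146, -0.114, 0.031], 0.512, -45) -> 7.4 0.27 9.2 -0.014 1.578 0.0
white 354.0151515151515 214.18939393939394
gold 351.2647058823529 209.2058823529412
seam [ 0.51219583 -0.11565781  0.059     ]
```

```bash
python3 -m creep '[[[7,-0.8,0.1,2,0,0.2,0],[7,-0.9,0.1,2.6,0,0.4,0],[7,-0.9,0.14,2.8,0,0.6,0],[7,-0.9,0.14,2.9,0,0.79,0],[7,-0.7,0.14,2.5,-0.01,0.98,0],[7,-0.6,0.14,2.1,-0.01,1.18,0],[7,-0.4,0.14,1.8,-0.014,1.37,0],[7,-0.4,0.14,1.5,-0.014,1.578,0],[7,-0.4,0.14,1.5,-0.014,1.578,0],[7,-0.4,0.14,1.5,-0.014,1.578,0],[7,1.8,0.2,3.6,-0.014,1.578,0],[7,3.9,0.2,5.8,-0.014,1.578,0],[7,5.7,0.25,7.5,-0.014,1.578,0],[7,7.4,0.27,9.1,-0.014,1.578,0],[7,7.4,0.27,9.1,-0.014,1.578,0],[7,7.4,0.27,9.1,-0.014,1.578,0]]]'
python3 - <<'E'
from h import *
showf(([.5146,-.114,.031],.512,-45)); print(get_state()["force"])
E
```

```text
t: 48.52
eef_pos: [0.4984, -0.1198, 0.0126]
ee_rot: [3.128, -0.792, -2.621]
force: [-0.1, 0.3, 0.0]
width: 0.0701
gripper_force: 0.0
t 48.525 q [ 0.27  0.76 -0.19  0.16 -1.41 -1.42]
([0.5146, -0.114, 0.031], 0.512, -45) -> 0.11 -0.29 -0.62 0.007 -0.007 0.006
[-0.11415133  0.31392371  0.0392997 ]
```

```bash
python3 -m creep '[[[7,0.1,-0.29,-0.6,0.007,-0.007,0.006],[7,0.1,-0.29,-0.6,0.007,-0.007,0.006],[7,0.1,-0.29,-0.6,0.007,-0.007,0.006]]]'
python3 -m creep '[[[5,0,0,0,0,0,0],[5,0,0,0,0,0,0],[5,0,0,0,0,0,0],[5,0,0,0,0,0,0],[5,0,0,0,0,0,0]]]' 45
python3 - <<'E'
from h import *
showf(([.5146,-.114,.031],.512,-45)); print(get_state()["force"])
E
```

```text
t: 48.9
eef_pos: [0.5038, -0.1204, 0.0186]
ee_rot: [-3.139, -0.782, -2.631]
force: [-0.2, -0.2, 0.1]
width: 0.0702
gripper_force: 0.0
t: 49.52
eef_pos: [0.5036, -0.1205, 0.0182]
ee_rot: [-3.14, -0.783, -2.631]
force: [-0.7, 0.2, 1.4]
width: 0.0559
gripper_force: 45.0
t 49.525 q [ 0.27  0.75 -0.19  0.17 -1.41 -1.43]
([0.5146, -0.114, 0.031], 0.512, -45) -> 0.0 0.02 0.07 -0.001 0.002 -0.001
[-0.66019742  0.21553764  1.38421862]
```

```bash
python3 -m creep '[[[5,1.5,0,-1.5,0,0,0],[5,5,0,-5,0,0,0],[5,9,0,-9,0,0,0],[5,12,0,-12,0,0,0],[5,12,0,-12,0,0,-0.18],[5,12,0,-12,0,0,-0.36],[5,12,0,-12,0,0,-0.54],[5,12,0,-12,0,0,-0.72],[5,12,0,-12,0,0,-0.9],[5,12,0,-12,0,0,-1.08],[5,12,0,-12,0,0,-1.26],[5,12,0,-12,0,0,-1.44],[5,12,0,-12,0,0,-1.62],[5,12,0,-12,0,0,-1.8],[5,12,0,-12,0,0,-1.98],[5,12,0,-12,0,0,-2.16],[5,12,0,-12,0,0,-2.34],[5,12,0,-12,0,0,-2.52],[5,12,0,-12,0,0,-2.7],[5,12,0,-12,0,0,-2.7]]]'
python3 - <<'E'
from h import *
# where did housing A land: brass top in scene view, z=.063
im=grab_frame("scene"); hsv=cv2.cvtColor(im,cv2.COLOR_BGR2HSV)[215:275,340:500]; m=((hsv[...,0]>10)&(hsv[...,0]<32)&(hsv[...,1]>110)&(hsv[...,2]>150)).astype(np.uint8)
c=max(cv2.findContours(m,cv2.RETR_EXTERNAL,cv2.CHAIN_APPROX_NONE)[0],key=cv2.contourArea); cs=cam("scene")
q=np.array([onz("scene",*(p[0]+[340,215]),.063,cs)[:2] for p in c]).astype(np.float32); r=cv2.minAreaRect(q); d=np.array(r[0])-O; print("A on pad: local mm",d@XS*1e3,d@YS*1e3,"size",r[1],"yaw err",(r[2]-np.degrees(SY)+45)%90-45)
g=[*(O+.0005*XS)]; show((g+[.2],SY,-45),(g+[.13],SY,-45))
cv2.imwrite("pics/p9.png",cv2.resize(im[195:280,340:500],None,fx=5,fy=5,interpolation=cv2.INTER_CUBIC))
E
```

```text
t: 52.02
eef_pos: [0.5032, -0.1204, 0.1888]
ee_rot: [2.737, 0.689, -0.078]
force: [0.7, -0.4, -1.6]
width: 0.0556
gripper_force: 45.0
A on pad: local mm 1.5777968793916566 -0.8665446380233665 size (0.056174807250499725, 0.055804260075092316) yaw err -0.17129998024242354
t 52.075 q [ 0.27  0.56 -0.08  0.17 -1.7   1.32]
([np.float64(0.5382440000000001), np.float64(0.2044655), 0.2], 0.2537, -45) -> -0.19 -29.77 -12.36 0.179 -0.044 -0.262
([np.float64(0.5382440000000001), np.float64(0.2044655), 0.13], 0.2537, -45) -> 4.26 -31.91 -7.4 0.179 -0.044 -0.262
```

View pics/p9.png

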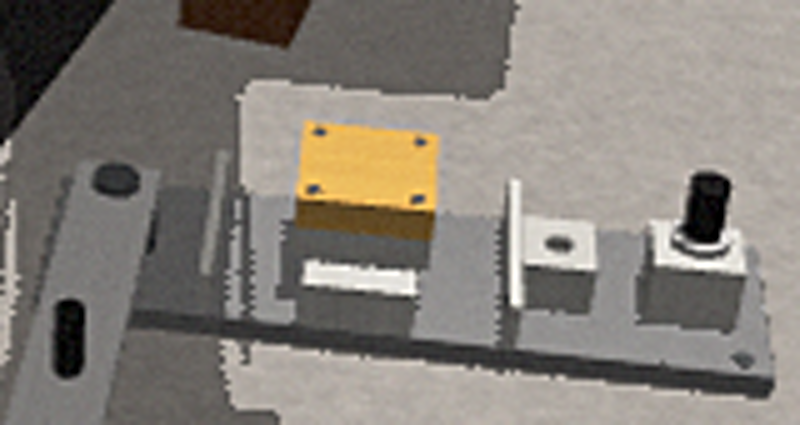

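Housing A is square on the pad and closed. The pin is parked upright with its collar seated.

```bash
python3 -m creep '[[[5,0,-5,-2,0.04,0,-0.06],[5,0,-11,-5,0.08,-0.02,-0.12],[5,-0.2,-17,-7,0.12,-0.03,-0.18],[5,-0.2,-23,-9,0.16,-0.04,-0.24],[5,-0.2,-29.8,-12.4,0.179,-0.044,-0.262],[5,-0.2,-29.8,-12.4,0.179,-0.044,-0.262],[5,-0.2,-29.8,-12.4,0.179,-0.044,-0.262],[5,-0.2,-29.8,-12.4,0.179,-0.044,-0.262],[5,4.3,-31.9,-7.4,0.179,-0.044,-0.262],[5,4.3,-31.9,-7.4,0.179,-0.044,-0.262],[5,4.3,-31.9,-7.4,0.179,-0.044,-0.262],[5,4.3,-31.9,-7.4,0.179,-0.044,-0.262]]]'
python3 - <<'E'
from h import *
P=onz("scene",451.6,243.6,.034)[:2]-O; print("bore seen local",P@XS*1e3,P@YS*1e3)
g=[*(O+.0005*XS)]; show((g+[.13],SY,-45),(g+[.086],SY,-45),(g+[.0832],SY,-45),(g+[.0822],SY,-45))
E
```

```text
t: 53.58
eef_pos: [0.5257, 0.2012, 0.1183]
ee_rot: [-3.138, 0.784, 0.258]
force: [0.3, -0.4, -1.4]
width: 0.0561
gripper_force: 45.0
bore seen local 3.761290202371027 80.37392715582314
t 53.575 q [ 0.56  0.76  0.28 -0.22 -1.85  1.29]
([np.float64(0.5382440000000001), np.float64(0.2044655), 0.13], 0.2537, -45) -> 0.09 -0.0 0.13 -0.0 -0.001 0.003
([np.float64(0.5382440000000001), np.float64(0.2044655), 0.086], 0.2537, -45) -> 3.2 0.01 3.25 -0.0 -0.001 0.003
([np.float64(0.5382440000000001), np.float64(0.2044655), 0.0832], 0.2537, -45) -> 3.4 0.01 3.45 -0.0 -0.001 0.003
([np.float64(0.5382440000000001), np.float64(0.2044655), 0.0822], 0.2537, -45) -> 3.47 0.01 3.52 -0.0 -0.001 0.003
```

```bash
python3 -m creep '[[[5,1.6,0,1.6,0,0,0],[5,2.6,0,2.6,0,0,0],[5,3.1,0,3.1,0,0,0.003],[5,3.2,0,3.25,0,0,0.003],[5,3.2,0,3.25,0,0,0.003]]]'
python3 - <<'E'
from h import *
g=[*(O+.0005*XS)]; show((g+[.0822],SY,-45));print(get_state()["force"])
E
```

```text
t: 54.2
eef_pos: [0.5243, 0.2013, 0.0708]
ee_rot: [-3.141, 0.787, 0.255]
force: [0.4, 0.6, -0.9]
width: 0.0559
gripper_force: 45.0
t 54.2 q [ 0.56  0.8   0.25 -0.22 -1.78  1.31]
([np.float64(0.5382440000000001), np.float64(0.2044655), 0.0822], 0.2537, -45) -> 0.2 0.04 0.06 0.0 0.001 0.001
[ 0.42256333  0.61992471 -0.86269632]
```

```bash
python3 -m creep '[[[5,0.15,0.04,0,0,0,0],[5,0.2,0.04,0.06,0,0,0],[5,0.2,0.04,0.06,0,0,0],[5,0.24,0.04,0.1,0,0,0],[5,0.24,0.04,0.1,0,0,0]]]'
python3 - <<'E'
from h import *
g=[*(O+.0005*XS)]; show((g+[.0822],SY,-45));print(get_state()["force"])
E
```

```text
t: 54.82
eef_pos: [0.5256, 0.2012, 0.0699]
ee_rot: [-3.141, 0.786, 0.255]
force: [0.8, 2.0, 8.5]
width: 0.0558
gripper_force: 45.0
t 54.825 q [ 0.56  0.81  0.26 -0.22 -1.78  1.31]
([np.float64(0.5382440000000001), np.float64(0.2044655), 0.0822], 0.2537, -45) -> 0.05 0.0 0.09 0.0 0.001 0.001
[0.82465433 2.00257885 8.45114812]
```

```bash
python3 -m creep '[[[6.6,0,0,0,0,0,0],[6.6,0,0,0,0,0,0],[6.6,0,0,0,0,0,0],[6.6,0,0,0,0,0,0],[6.6,0,0,-2.5,0,0,0],[6.6,0,0,-5,0,0,0],[6.6,-4,0,-9,0,0,0],[7,-6,5,-11,0,0,0],[7,-6,15,-11,0,0,0],[7,-6,25,-11,0,0,0],[7,-6,31,-11,0,0,0],[7,-6,31,-11,0,0,0],[7,-6,31,-11,0,0,0]]]'
python3 - <<'E'
from h import *
t=grab_frame("top"); housings(t); s=grab_frame("scene"); cv2.imwrite("pics/p10.png",np.hstack([cv2.resize(t[150:270,180:476],(480,195)),cv2.resize(s[195:280,340:500],None,fx=2,fy=2.294)]))
p=t[218:225,418:425].mean(2); w=np.clip(190-p,0,None); yy,xx=np.indices(p.shape); u,v=(w*xx).sum()/w.sum()+418,(w*yy).sum()/w.sum()+218; g=onz("top",u,v,.033)[:2]; print("C dot",u,v,g)
showf(([.4869,-.318,.16],-.115,-45))
E
```

```text
t: 56.45
eef_pos: [0.6372, -0.0946, 0.1875]
ee_rot: [-3.141, 0.789, 0.249]
force: [-0.5, 0.5, -0.2]
width: 0.0702
gripper_force: 0.0
[ 0.4867 -0.3177] [0.0611 0.0601] 83.5
C dot 421.2217682020802 221.26448736998515 [ 0.48715701 -0.31792481]
t 56.55 q [ 0.19  0.82  0.46  0.05 -2.    1.64]
([0.4869, -0.318, 0.16], -0.115, -45) -> -12.22 17.7 18.07 -0.004 0.374 -2.859
```

View pics/p10.png

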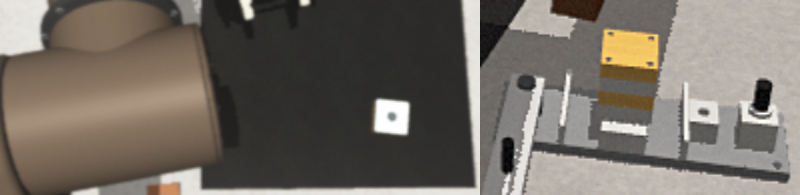

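B sits squarely on A. C is unmoved at px (421,221). Moving to C, turning the long way round to stay inside joint 6's range.

```bash
python3 -m creep '[[[7,-1,2,1,0,-0.023,0.178],[7,-2,4,2,0,-0.046,0.355],[7,-3,6,3,0,-0.07,0.532],[7,-4,8,4,0,-0.093,0.71],[7,-5,10,5,0,-0.116,0.887],[7,-6,12,6,0,-0.139,1.065],[7,-7,14,7,0,-0.162,1.242],[7,-8,16,8,0,-0.186,1.42],[7,-9,17.7,9,0,-0.209,1.597],[7,-10,17.7,10,0,-0.232,1.775],[7,-11,17.7,11,0,-0.255,1.952],[7,-12.2,17.7,12,0,-0.278,2.13],[7,-12.2,17.7,13,0,-0.302,2.307],[7,-12.2,17.7,14,0,-0.325,2.484],[7,-12.2,17.7,15,0,-0.348,2.662],[7,-12.2,17.7,16,0,-0.371,2.84],[7,-12.2,17.7,17,0,-0.394,3.017],[7,-12.2,17.7,18,0,-0.418,3.195],[7,-12.2,17.7,18,0,-0.441,3.372],[7,-12.2,17.7,18,0,-0.441,3.372]]]'
python3 -m creep '[[[7,0,0,0,0,0,0],[7,0,0,0,0,0,0]]]'
python3 - <<'E'
from h import *
g=[.4869,-.3178]; a=-.1134; showf((g+[.16],a,-45),(g+[.07],a,-45),(g+[.0255],a,-45))
t=grab_frame("top"); w=(t[180:235,205:275]); hsv=cv2.cvtColor(w,cv2.COLOR_BGR2HSV); m=((hsv[...,0]>10)&(hsv[...,0]<32)&(hsv[...,1]>90)&(hsv[...,2]>130)).astype(np.uint8); print(m.sum())
cv2.imwrite("pics/p11.png",cv2.resize(t[150:270,180:476],(800,324),interpolation=cv2.INTER_CUBIC))
c=max(cv2.findContours(m,cv2.RETR_EXTERNAL,cv2.CHAIN_APPROX_NONE)[0],key=cv2.contourArea) if m.any() else None
if c is not None:
    q=np.array([onz("top",*(p[0]+[205,180]),.093)[:2] for p in c]).astype(np.float32); r=cv2.minAreaRect(q); d=np.array(r[0])-O; print("stack local",d@XS*1e3,d@YS*1e3,r[1],r[2]-np.degrees(SY))
E
```

```text
t: 59.05
eef_pos: [0.476, -0.3138, 0.1483]
ee_rot: [-3.141, -0.786, 3.031]
force: [0.6, 1.1, -0.2]
width: 0.0702
gripper_force: 0.0
t: 59.3
eef_pos: [0.4755, -0.3145, 0.1474]
ee_rot: [3.141, -0.787, 3.032]
force: [0.2, -0.1, -0.3]
width: 0.0702
gripper_force: 0.0
t 59.3 q [-0.2   0.72  0.16  0.06 -1.79 -1.49]
([0.4869, -0.3178, 0.16], -0.1134, -45) -> 0.07 -0.19 0.16 -0.002 -0.002 0.003
([0.4869, -0.3178, 0.07], -0.1134, -45) -> -6.31 -0.2 6.51 -0.002 -0.002 0.003
([0.4869, -0.3178, 0.0255], -0.1134, -45) -> -9.46 -0.2 9.65 -0.002 -0.002 0.003
18
stack local 19.767870593051896 20.86563583816529 (0.016505321487784386, 0.0081127118319273) -12.621207163889578
```

Top view of the stack is blocked by the arm, so I'll go on and grip C.

```bash
python3 -m creep '[[[7,-3,-0.2,3.2,0,0,0],[7,-6.3,-0.2,6.5,0,0,0],[7,-8,-0.2,8.2,0,0,0],[7,-9.45,-0.2,9.65,0,0,0],[7,-9.45,-0.2,9.65,0,0,0],[7,-9.45,-0.2,9.65,0,0,0]]]'
python3 -m creep '[[[5,0,0,0,0,0,0],[5,0,0,0,0,0,0],[5,0,0,0,0,0,0],[5,0,0,0,0,0,0],[5,0,0,0,0,0,0]]]' 40
python3 - <<'E'
from h import *
g=[.4869,-.3178]; a=-.1134; showf((g+[.0255],a,-45)); print(get_state()["force"])
a=.512; g=[.502,-.121]; showf((g+[.14],a,-45),(g+[.12],a,0),(g+[.11],a,45))
E
```

```text
t: 60.1
eef_pos: [0.4741, -0.3172, 0.0135]
ee_rot: [-3.14, -0.785, 3.028]
force: [-0.3, -0.6, 0.3]
width: 0.07
gripper_force: 0.0
t: 60.72
eef_pos: [0.4738, -0.317, 0.0133]
ee_rot: [-3.14, -0.786, 3.028]
force: [1.4, 1.8, 6.1]
width: 0.0557
gripper_force: 40.0
t 60.725 q [-0.2   0.85  0.08  0.06 -1.58 -1.51]
([0.4869, -0.3178, 0.0255], -0.1134, -45) -> -0.07 0.07 0.09 -0.002 -0.001 -0.0
[1.44994537 1.75301667 6.12182851]
t 60.725 q [-0.2   0.85  0.08  0.06 -1.58 -1.51]
([0.502, -0.121, 0.14], 0.512, -45) -> 8.37 19.0 -7.7 0.441 -0.001 -0.442
([0.502, -0.121, 0.12], 0.512, 0) -> 5.81 19.78 -6.66 0.244 -0.761 -0.592
([0.502, -0.121, 0.11], 0.512, 45) -> 4.73 20.56 -7.11 -0.001 -1.516 -0.691
```

```bash
python3 -m creep '[[[5,2,0,-2,0,0,0],[5,5,0,-5,0,0,0],[5,8,2,-7.7,0.07,0,-0.07],[5,8.4,7,-7.7,0.19,0,-0.19],[5,8.4,12,-7.7,0.3,0,-0.3],[5,8.4,17,-7.7,0.42,0,-0.42],[5,8.4,19,-7.7,0.441,0,-0.442],[5,8.4,19,-7.7,0.441,0,-0.442],[5,7.7,19.2,-7.4,0.39,-0.19,-0.48],[5,7.1,19.4,-7.2,0.34,-0.38,-0.52],[5,6.4,19.6,-6.9,0.29,-0.57,-0.555],[5,5.8,19.8,-6.7,0.244,-0.761,-0.592],[5,5.5,20,-6.7,0.18,-0.95,-0.62],[5,5.2,20.2,-6.8,0.12,-1.14,-0.65],[5,5,20.4,-6.9,0.06,-1.33,-0.67],[5,4.7,20.6,-7.1,0,-1.516,-0.691],[5,4.7,20.6,-7.1,0,-1.516,-0.691],[5,4.7,20.6,-7.1,0,-1.516,-0.691],[5,4.7,20.6,-7.1,0,-1.516,-0.691],[5,4.7,20.6,-7.1,0,-1.516,-0.691]]]'
python3 -m creep '[[[5,0,0,0,0,0,0],[5,0,0,0,0,0,0]]]'
python3 - <<'E'
from h import *
g=[.502,-.121]; a=.512; showf((g+[.11],a,45),(g+[.045],a,45),(g+[.031],a,45))
E
```

```text
t: 63.22
eef_pos: [0.5129, -0.1153, 0.0954]
ee_rot: [3.14, 0.782, -2.634]
force: [1.3, -0.1, -1.5]
width: 0.0558
gripper_force: 40.0
t: 63.48
eef_pos: [0.5137, -0.1131, 0.0959]
ee_rot: [-3.141, 0.784, -2.628]
force: [0.0, 0.0, -2.2]
width: 0.0559
gripper_force: 40.0
t 63.475 q [-0.48  0.19 -0.5  -1.1  -0.73  0.23]
([0.502, -0.121, 0.11], 0.512, 45) -> 0.0 -0.12 -0.11 0.001 -0.001 0.001
([0.502, -0.121, 0.045], 0.512, 45) -> 4.59 -0.11 4.49 0.001 -0.001 0.001
([0.502, -0.121, 0.031], 0.512, 45) -> 5.58 -0.11 5.48 0.001 -0.001 0.001
```

```bash
python3 -m creep '[[[5,2.4,-0.1,2.3,0,0,0],[5,4.6,-0.1,4.5,0,0,0],[5,5.3,-0.1,5.2,0,0,0],[5,5.5,-0.1,5.4,0,0,0],[5,5.58,-0.1,5.48,0,0,0],[5,5.58,-0.1,5.48,0,0,0],[5,5.6,-0.1,5.5,0,0,0],[5,5.6,-0.1,5.5,0,0,0]]]'
python3 - <<'E'
from h import *
s=get_state(); Rt=R.from_euler("xyz",s["ee_rot"]); print(s["force"],s["eef_pos"]-.0188*Rt.apply([0,0,1]))
E
```

```text
t: 64.47
eef_pos: [0.5137, -0.1142, 0.0186]
ee_rot: [-3.141, 0.786, -2.627]
force: [-6.3, -0.9, 10.2]
width: 0.0558
gripper_force: 40.0
[-6.26589049 -0.91245386 10.21316536] [ 0.50213583 -0.12077499  0.0319269 ]
```

```bash
python3 -m creep '[[[7,0,0,0,0,0,0],[7,0,0,0,0,0,0],[7,0,0,0,0,0,0],[7,0,0,0,0,0,0],[7,0,0,-3,0,0,0],[7,0,0,-7,0,0,0],[7,-6,0,-10,0,0,0],[7,-6,0,-10,0,0,0],[7,-6,0,-10,0,0,0],[7,-6,0,-10,0,0,0]]]'
python3 - <<'E'
from h import *
a=.512; g=[.5138,-.1142]; showf((g+[.14],a,0),(g+[.14],a,-45),(g+[.08],a,-45),(g+[.031],a,-45))
t=grab_frame("top")[200:222,340:366]; m=(t.min(2)>150); yy,xx=np.nonzero(m); h=cv2.cvtColor(t,cv2.COLOR_BGR2HSV); m=(h[...,1]>90)&(h[...,2]>130); yy2,xx2=np.nonzero(m)
print("seam",onz("top",(xx.mean()+xx2.mean())/2+340,(yy.mean()+yy2.mean())/2+200,.059),len(xx),len(xx2))
E
```

```text
t: 65.72
eef_pos: [0.4881, -0.1287, 0.129]
ee_rot: [3.139, 0.783, -2.632]
force: [-0.5, 0.2, 0.2]
width: 0.0704
gripper_force: 0.0
t 65.725 q [-0.51  0.11 -0.5  -1.02 -0.79  0.15]
([0.5138, -0.1142, 0.14], 0.512, 0) -> -1.54 0.01 2.64 0.001 0.783 -0.001
([0.5138, -0.1142, 0.14], 0.512, -45) -> -0.99 0.01 1.31 0.002 1.569 -0.001
([0.5138, -0.1142, 0.08], 0.512, -45) -> 3.25 -0.0 5.56 0.002 1.569 -0.001
([0.5138, -0.1142, 0.031], 0.512, -45) -> 6.7 -0.01 9.04 0.002 1.569 -0.001
seam [ 0.51107258 -0.115868    0.059     ] 137 104
```

```bash
python3 -m creep '[[[7,-1.3,0,2,0,0.2,0],[7,-1.4,0,2.4,0,0.4,0],[7,-1.5,0,2.6,0,0.6,0],[7,-1.5,0,2.6,0,0.79,0],[7,-1.4,0,2.3,0,0.98,0],[7,-1.2,0,1.9,0,1.18,0],[7,-1.1,0,1.6,0,1.37,0],[7,-1,0,1.3,0,1.569,0],[7,-1,0,1.3,0,1.569,0],[7,-1,0,1.3,0,1.569,0],[7,1.1,0,3.4,0,1.569,0],[7,3.25,0,5.55,0,1.569,0],[7,5,0,7.3,0,1.569,0],[7,6.7,0,9,0,1.569,0],[7,6.7,0,9,0,1.569,0],[7,6.7,0,9,0,1.569,0],[7,6.7,0,9,0,1.569,0]]]'
python3 - <<'E'
from h import *
showf(([.5138,-.1142,.031],.512,-45)); print(get_state()["force"])
E
```

```text
t: 67.9
eef_pos: [0.5033, -0.1213, 0.02]
ee_rot: [-3.141, -0.784, -2.631]
force: [0.5, -0.2, 0.8]
width: 0.0702
gripper_force: 0.0
t 67.9 q [ 0.27  0.75 -0.18  0.17 -1.41 -1.43]
([0.5138, -0.1142, 0.031], 0.512, -45) -> -0.11 0.1 0.21 0.0 0.002 -0.001
[ 0.48621115 -0.19099392  0.7819567 ]
```

```bash
python3 -m creep '[[[7,-0.1,0.1,0.2,0,0,0],[7,-0.1,0.1,0.2,0,0,0],[7,-0.1,0.1,0.2,0,0,0],[5,-0.1,0.1,0.2,0,0,0],[5,-0.1,0.1,0.2,0,0,0],[5,-0.1,0.1,0.2,0,0,0],[5,-0.1,0.1,0.2,0,0,0],[5,-0.1,0.1,0.2,0,0,0]]]' 45
python3 - <<'E'
from h import *
showf(([.5138,-.1142,.031],.512,-45)); print(get_state()["force"])
E
```

```text
t: 68.9
eef_pos: [0.5018, -0.1207, 0.0173]
ee_rot: [-3.141, -0.785, -2.63]
force: [-0.7, -0.1, 1.1]
width: 0.0555
gripper_force: 45.0
t 68.9 q [ 0.27  0.75 -0.19  0.17 -1.41 -1.43]
([0.5138, -0.1142, 0.031], 0.512, -45) -> 0.01 -0.02 -0.06 0.0 0.001 -0.001
[-0.68723556 -0.13640541  1.07061287]
```

```bash
python3 -m creep '[[[5,1.5,0,-1.5,0,0,0],[5,5,0,-5,0,0,0],[5,9,0,-9,0,0,0],[5,12,0,-12,0,0,0],[5,12,0,-12,0,0,-0.18],[5,12,0,-12,0,0,-0.36],[5,12,0,-12,0,0,-0.54],[5,12,0,-12,0,0,-0.72],[5,12,0,-12,0,0,-0.9],[5,12,0,-12,0,0,-1.08],[5,12,0,-12,0,0,-1.26],[5,12,0,-12,0,0,-1.44],[5,12,0,-12,0,0,-1.62],[5,12,0,-12,0,0,-1.8],[5,12,0,-12,0,0,-1.98],[5,12,0,-12,0,0,-2.16],[5,12,0,-12,0,0,-2.34],[5,12,0,-12,0,0,-2.52],[5,12,0,-12,0,0,-2.7],[5,12,0,-12,0,0,-2.7]]]'
python3 - <<'E'
from h import *
im=grab_frame("scene"); cs=cam("scene")
# pedestal/stack check in the scene picture: brass top of B at z=.093
hsv=cv2.cvtColor(im,cv2.COLOR_BGR2HSV)[195:275,340:500]; m=((hsv[...,0]>10)&(hsv[...,0]<32)&(hsv[...,1]>110)&(hsv[...,2]>150)).astype(np.uint8)
c=max(cv2.findContours(m,cv2.RETR_EXTERNAL,cv2.CHAIN_APPROX_NONE)[0],key=cv2.contourArea)
q=np.array([onz("scene",*(p[0]+[340,195]),.093,cs)[:2] for p in c]).astype(np.float32); r=cv2.minAreaRect(q); d=np.array(r[0])-O; print("B: local mm",d@XS*1e3,d@YS*1e3,r[1],(r[2]-np.degrees(SY)+45)%90-45)
g=[*(O-.0004*XS)]; show((g+[.21],SY,-45),(g+[.16],SY,-45))
E
```

```text
t: 71.4
eef_pos: [0.5016, -0.1207, 0.1879]
ee_rot: [2.738, 0.691, -0.079]
force: [-1.9, -0.1, -1.5]
width: 0.0555
gripper_force: 45.0
B: local mm 2.2180085658836224 -1.1270546058273216 (0.056242041289806366, 0.05500948801636696) 0.748346282880135
t 71.45 q [ 0.27  0.56 -0.08  0.17 -1.69  1.32]
([np.float64(0.5373728), np.float64(0.2042396), 0.21], 0.2537, -45) -> -0.85 -29.45 -13.15 0.178 -0.042 -0.262
([np.float64(0.5373728), np.float64(0.2042396), 0.16], 0.2537, -45) -> 2.33 -30.97 -9.61 0.178 -0.042 -0.262
```

```bash
python3 -m creep '[[[5,0,-3,-4,0.04,0,-0.06],[5,0,-9,-7,0.08,-0.02,-0.12],[5,-0.4,-15,-9,0.12,-0.03,-0.18],[5,-0.8,-21,-11,0.16,-0.04,-0.24],[5,-0.8,-27,-13,0.178,-0.042,-0.262],[5,-0.8,-29.4,-13.1,0.178,-0.042,-0.262],[5,-0.8,-29.4,-13.1,0.178,-0.042,-0.262],[5,-0.8,-29.4,-13.1,0.178,-0.042,-0.262],[5,2.3,-31,-9.6,0.178,-0.042,-0.262],[5,2.3,-31,-9.6,0.178,-0.042,-0.262],[5,2.3,-31,-9.6,0.178,-0.042,-0.262],[5,2.3,-31,-9.6,0.178,-0.042,-0.262],[5,2.3,-31,-9.6,0.178,-0.042,-0.262]]]'
python3 - <<'E'
from h import *
g=[*(O-.0004*XS)]; show((g+[.125],SY,-45),(g+[.115],SY,-45))
E
```

```text
t: 73.08
eef_pos: [0.5236, 0.2014, 0.1478]
ee_rot: [-3.137, 0.785, 0.259]
force: [-0.9, -0.1, -2.1]
width: 0.0554
gripper_force: 45.0
t 73.075 q [ 0.56  0.73  0.3  -0.23 -1.9   1.28]
([np.float64(0.5373728), np.float64(0.2042396), 0.125], 0.2537, -45) -> 2.6 0.08 2.5 -0.001 -0.001 0.004
([np.float64(0.5373728), np.float64(0.2042396), 0.115], 0.2537, -45) -> 3.31 0.09 3.21 -0.001 -0.001 0.004
```

```bash
python3 -m creep '[[[5,1.3,0.1,1.2,0,0,0],[5,2.6,0.1,2.5,0,0,0],[5,3.1,0.1,3,0,0,0.004],[5,3.3,0.1,3.2,0,0,0.004],[5,3.3,0.1,3.2,0,0,0.004],[5,3.3,0.1,3.2,0,0,0.004]]]'
python3 - <<'E'
from h import *
g=[*(O-.0004*XS)]; show((g+[.1126],SY,-45));print(get_state()["force"])
E
```

```text
t: 73.82
eef_pos: [0.5242, 0.2008, 0.101]
ee_rot: [-3.142, 0.786, 0.253]
force: [0.7, -0.9, -1.9]
width: 0.056
gripper_force: 45.0
t 73.825 q [ 0.56  0.77  0.27 -0.22 -1.82  1.3 ]
([np.float64(0.5373728), np.float64(0.2042396), 0.1126], 0.2537, -45) -> 0.14 -0.01 0.1 -0.0 0.001 -0.0
[ 0.70248541 -0.94368148 -1.90367824]
```

```bash
python3 -m creep '[[[5,0.1,0,0.06,0,0,0],[5,0.14,0,0.1,0,0,0],[5,0.14,0,0.1,0,0,0],[5,0.14,0,0.1,0,0,0]]]'
python3 -m creep '[[[5,0.05,0,0.05,0,0,0],[5,0.05,0,0.05,0,0,0],[5,0.05,0,0.05,0,0,0]]]'
python3 - <<'E'
from h import *
g=[*(O-.0004*XS)]; show((g+[.1116],SY,-45));print(get_state()["force"])
E
```

```text
t: 74.32
eef_pos: [0.5243, 0.2008, 0.0993]
ee_rot: [3.142, 0.786, 0.253]
force: [1.2, 0.6, 3.1]
width: 0.056
gripper_force: 45.0
t: 74.7
eef_pos: [0.5243, 0.2008, 0.0992]
ee_rot: [3.142, 0.786, 0.254]
force: [0.3, 1.6, 6.6]
width: 0.0556
gripper_force: 45.0
t 74.7 q [ 0.56  0.78  0.27 -0.22 -1.82  1.3 ]
([np.float64(0.5373728), np.float64(0.2042396), 0.1116], 0.2537, -45) -> 0.08 -0.01 0.05 0.0 0.001 0.0
[0.32736332 1.5947683  6.6031827 ]
```

```bash
python3 -m creep '[[[6.6,0,0,0,0,0,0],[6.6,0,0,0,0,0,0],[6.6,0,0,0,0,0,0],[6.6,0,0,0,0,0,0],[6.6,0,0,-2.5,0,0,0],[6.6,0,0,-5,0,0,0],[6.6,-4,0,-9,0,0,0],[6.6,-6,5,-11,0,0,0],[6.6,-6,11,-11,0,0,0],[6.6,-6,17,-11,0,0,0],[6.6,-6,23,-11,0,0,0],[6.6,-8,29,-9,0,0,0],[6.6,-10,35,-7,0,0,0],[6.6,-13,41,-4,0,0,0],[6.6,-15,47,0,0,0,0],[6.6,-15,53,0,0,0,0],[6.6,-15,53,0,0,0,0],[6.6,-15,53,0,0,0,0]]]'
python3 - <<'E'
from h import *
t=grab_frame("top"); s=grab_frame("scene"); cv2.imwrite("pics/p12.png",np.hstack([cv2.resize(t[165:245,175:300],(500,320),interpolation=cv2.INTER_CUBIC),cv2.resize(s[175:275,410-70:510],(300,176))if 0 else cv2.resize(s[180:280,340:440],(300,320),interpolation=cv2.INTER_CUBIC)]))
E
```

```text
t: 76.95
eef_pos: [0.5536, -0.3405, 0.2037]
ee_rot: [-3.141, 0.788, 0.25]
force: [-0.3, 1.9, -0.4]
width: 0.0661
gripper_force: 0.0
```

View pics/p12.png

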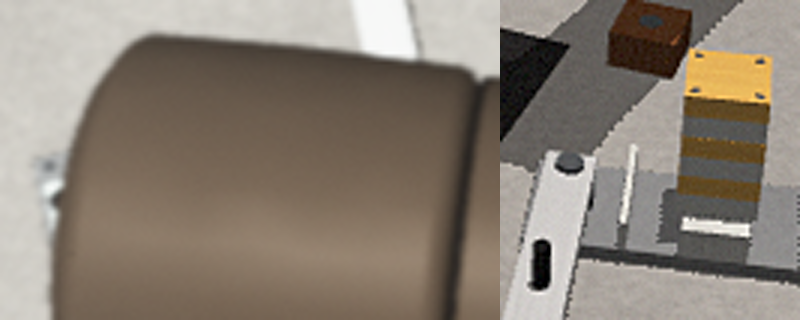

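The scene view shows three layers, each with its brass side up and closed, standing straight. To check centring from above I'll move the arm away, high over to the start side.

```bash
python3 - <<'E'
from kin import *
for nm,p in (("mid",([.6,-.1,.33],-.379,0)),("end",([.25,.627,.27],-.379,0))): show(p)
print([x.round(2).tolist() for x in ik([.6,.1,.33],-.379,0)])
E
```

```text
t 77.05 q [-0.1   0.74  0.25  0.26 -1.83  1.9 ]
([0.6, -0.1, 0.33], -0.379, 0) -> -0.25 -21.95 -14.9 0.248 0.76 0.599
t 77.05 q [-0.1   0.74  0.25  0.26 -1.83  1.9 ]
([0.25, 0.627, 0.27], -0.379, 0) -> -7.07 -101.09 0.45 0.248 0.76 0.599
[[0.49, 0.2, -0.02, 0.0, -1.35, 0.71]]
```

```bash
python3 -m creep '[[[6,-0.2,-3,-5,0.03,0.1,0.08],[6,-0.2,-6,-9,0.06,0.2,0.15],[6,-0.2,-11,-14.9,0.1,0.3,0.23],[6,-0.2,-16,-14.9,0.13,0.4,0.31],[6,-0.2,-22,-14.9,0.16,0.5,0.39],[6,-0.2,-22,-14.9,0.2,0.6,0.47],[6,-0.2,-22,-14.9,0.248,0.76,0.6],[6,-0.2,-22,-14.9,0.248,0.76,0.6],[6,-0.2,-22,-14.9,0.248,0.76,0.6]]]'
python3 - <<'E'
from h import *
show(([.58,.2,.33],-.379,0),([.4,.45,.32],-.379,0),([.25,.627,.27],-.379,0))
E
```

```text
t: 78.18
eef_pos: [0.5997, -0.0986, 0.3121]
ee_rot: [3.141, -0.001, -0.377]
force: [-0.3, 0.4, -1.1]
width: 0.0601
gripper_force: 0.0
t 78.175 q [ 0.16  0.21 -0.01  0.   -1.36  1.03]
([0.58, 0.2, 0.33], -0.379, 0) -> -12.83 -27.03 0.07 0.0 -0.001 0.002
([0.4, 0.45, 0.32], -0.379, 0) -> -38.77 -43.65 1.04 0.0 -0.001 0.002
([0.25, 0.627, 0.27], -0.379, 0) -> -59.24 -54.58 6.03 0.0 -0.001 0.002
```

```bash
python3 -m creep '[[[6,-2.5,-5.4,0,0,0,0],[6,-5,-10.8,0,0,0,0],[6,-7.5,-16.2,0,0,0,0],[6,-10,-21.6,0,0,0,0],[6,-12.8,-27,0,0,0,0],[6,-17.5,-30,0,0,0,0],[6,-22.5,-33.5,0,0,0,0],[6,-27.5,-36.5,0,0,0,0],[6,-33,-40,0,0,0,0],[6,-38.8,-43.6,1,0,0,0],[6,-44,-46.5,2,0,0,0],[6,-49,-49.5,3,0,0,0],[6,-54,-52,4,0,0,0],[6,-59.2,-54.6,6,0,0,0],[6,-59.2,-54.6,6,0,0,0],[6,-59.2,-54.6,6,0,0,0],[6,-59.2,-54.6,6,0,0,0]]]'
python3 - <<'E'
from h import *
t=grab_frame("top"); c=cam("top"); np.save("/tmp/t13.npy",t)
hsv=cv2.cvtColor(t,cv2.COLOR_BGR2HSV)[175:240,200:280]; m=((hsv[...,0]>10)&(hsv[...,0]<32)&(hsv[...,1]>90)&(hsv[...,2]>170)).astype(np.uint8)
k=max(cv2.findContours(m,cv2.RETR_EXTERNAL,cv2.CHAIN_APPROX_NONE)[0],key=cv2.contourArea)
q=np.array([onz("top",*(p[0]+[200,175]),.123,c)[:2] for p in k]).astype(np.float32); r=cv2.minAreaRect(q); d=np.array(r[0])-O; print("C: local mm",d@XS*1e3,d@YS*1e3,r[1],(r[2]-np.degrees(SY)+45)%90-45)
a=cv2.resize(t[130:250,175:335],(800,600),interpolation=cv2.INTER_CUBIC); cv2.imwrite("pics/p13.png",a)
E
```

```text
t: 80.3
eef_pos: [0.2535, 0.6266, 0.2504]
ee_rot: [3.14, -0.001, -0.38]
force: [0.5, -0.0, -0.4]
width: 0.0598
gripper_force: 0.0
C: local mm 0.313797342758165 -0.8599607685661217 (0.05494645982980728, 0.055851057171821594) -0.3093872528864665
```

View pics/p13.png

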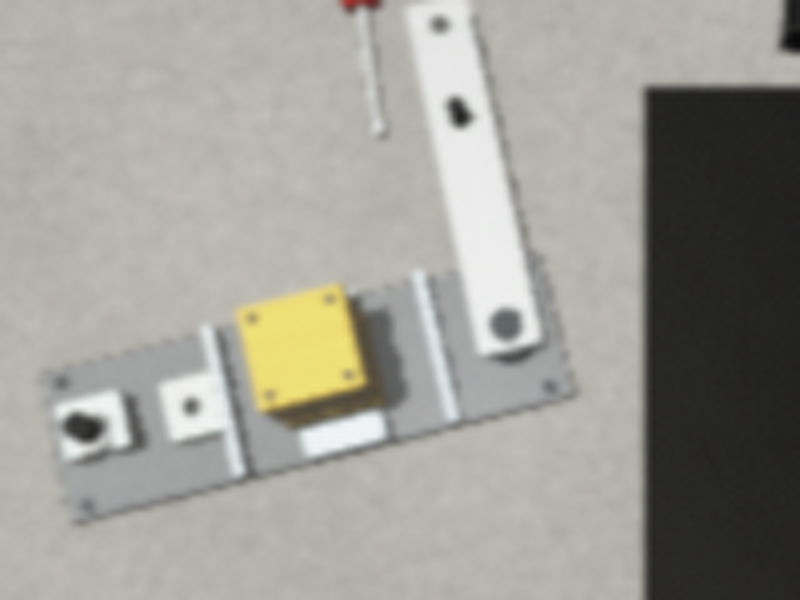

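The top view shows the stack square on the pedestal, about 0.9 mm off centre. The bar is at about 90°, the pin is parked and the screwdriver has not moved. Handing in.

```bash
python3 -c "
from station import *
print(job_done())"
```

```text
the job is handed in; nothing more can be done
None
```

I've handed the job in: the pin is parked down in the notch, the keeper bar stands swung about 90° clear, and all three housings are stacked upside down and closed, with the top one measured about 1 mm off the pedestal centre and 0.3° off square; housing B had also shifted about 2.7 mm on the mat partway through, cause unknown, so I re-measured it before picking it up.

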